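# Fit the lens and its screw ring on the reader, then close the interlock

## Task

Stand the flanged lens gently, flange down, in the round cell on top of the reader, put the lugged retaining ring over it and screw the ring down clockwise until it is snug against its stop. Then take the interlock key from its rest and push its tongue straight into the slot of the switch on the reader until the handle sits on the switch. Keep the lens and the ring upright, and leave the plain spacer ring, the jar and the bottle where they stand.

Things in the scene. Friction and masses are not known exactly. Their poses are not given: they have to be found in the camera images.
- cell: Lens cell: aluminium tube on the reader's top, bore 67, outside 94, height 24 mm. Origin: centre of the bore on the seat; z up. Two lug entry slots, 24 mm wide, open at the top, at its +x and -x, lead onto a sloping groove in the wall, 12 mm above the seat. From lugs in mid-slot a ring turns 70 degrees clockwise seen from above (yaw falls 1.22 rad), sinking 5.5 mm, to a hard stop, resting on the lens flange.
- cell_rim (a point): Centre of the cell's open mouth, level with its rim, 24 mm above the seat (79 mm above the bench); axes as the cell.
- lens_mid (a point): Middle (on the axis, 28 mm above the underside) of the dark flanged lens, 56 mm tall, flange down: flange 60 mm diameter, 6 mm thick, lower edge chamfered; above it a round barrel 36 mm in diameter, domed glass (5 mm more) on top. Seated, the barrel stands 32 mm above the cell's rim: hold it near its top so that the fingers stay above the rim. About 0.2 kg.
- lens: The same lens; origin at the centre of its underside, z up.
- ring_mid (a point): Middle (on the axis, 23 mm above the underside) of the aluminium retaining ring, a sleeve 46 mm tall standing lugs down, with a 46 mm hole that passes over the lens barrel. Upper part, 20 to 46 mm up: knurled collar, 62 mm diameter, with two flats 63 mm apart facing the ring's +y and -y, 30 mm wide: grip these, in the upper 10 mm. A half turn makes no difference. About 0.15 kg.
- ring: The same ring; origin at the centre of its underside, x through the lugs, y through the flats, z up. Lower part 61 mm diameter, 20 mm tall, with two opposite lugs at +x and -x: 12 mm wide, 5 mm tall, 1 mm above the underside, reaching 38 mm from the axis. Screwed down, its underside is 6 mm above the cell's seat and its top 28 mm above the cell's rim.
- key_grip (a point): Centre of the black handle of the interlock key, upright. Handle 16 (x) x 60 (y) x 44 (z) mm; below it a flat steel tongue 5 (x) x 32 (y) mm, 34 mm long, points straight down. A half turn about z makes no difference. It starts with the tongue in the loose slot, 38 mm deep, of a fixed white rest (50 x 64 x 42 mm), the handle sitting on the rest. 0.08 kg.
- key: The same key; origin at the tip of its tongue, 56 mm below the handle's centre, same axes.
- switch_mouth (a point): Centre of the slot in the top face of the grey interlock switch box (44 x 64 mm, 50 mm tall, on the reader; its top is 105 mm above the bench), z up. Slot 8.5 mm along x, 35.5 mm along y, 42 mm deep, edges chamfered; it holds the tongue by fit alone, without catch.
- reader: The white fixed reader box, 170 (x) x 280 (y) x 55 mm; origin at the centre of its underside. It carries the cell at its y = +60 mm and the switch at its y = -80 mm.
- spacer: Bystander: a plain smooth aluminium ring without lugs, 66 mm diameter, 30 mm tall; not to be used. Origin at the centre of its underside.
- jar: Bystander: clear jar, 60 mm diameter, 90 mm tall, origin at the centre of its underside.
- bottle: Bystander: white bottle, 66 mm diameter, 160 mm tall, origin at the centre of its underside.
Things that resemble listed ones, but are neither listed nor needed, are in the scene too. What is meant by the key is not orange or pink, and is the larger of those in its own colour.

How it is judged:
By the outcome, as a careful person would: the job done as asked, in the order asked, and still so for the second after the job is handed in, with the robot touching nothing.
It also fails if it takes over 72 s, if anything falls off the work surface, if the arm or the gripper's body presses on something with over 40 N, if the wrist force passes 120 N, or if a joint passes its speed limit or range.

## Robot

A 7-joint arm with a two-finger parallel gripper is mounted at the origin on the work surface. World frame = base frame: x ahead of the robot, y to its left, z up, the work surface at z = 0. Lengths are in m, angles in rad, forces in N, time in s.
With the tool pointing down it reaches from about 0.425 to 1.025 m from the base axis. Payload 9.4 kg.
Tool frame: the origin (TCP) lies at the very end of the fingers, on their centre line; the grasp point (between the pads) lies 19 mm behind it; z points along the fingers, y is the direction in which the jaws open and shut (so a half turn about z gives the same grasp; the last joint's range is limited). The gripper opens to 93 mm and grips with 3 to 60 N. Pads are 15 mm wide; open, the fingers measure 128 mm over their backs; the gripper's body (75 mm by 188 mm) begins 65 mm behind the grasp point.
Start: joints at [-0.077, 0.599, -0.003, 1.599, 0.002, 0.943, -0.08], TCP at [0.725, -0, 0.219] pointing down, gripper open.
Joint ranges: [-2.57, 2.57], [-0.35, 1.97], [-1.29, 1.29], [0.11, 2.56], [-1.05, 4.19], [0.11, 1.86], [-2.63, 2.63]. Speed limits (rad/s): [2.22, 2.22, 3.01, 3.01, 3.14, 3.14, 3.14].

## Interface

Orientations are given as a rotation vector (axis times angle).
In Python, from rig import sensors, viewer, bot gives the robot as it stands.
- The arm moves only by the tool play_rows, never from a script. Its arguments are lists of equal length, an entry for each row: "delta_pos": the shift along the tool's x, y, z each as a share of 3 cm, from -1 to 1, a list of three; "turn": the turn, a rotation vector about the tool's x, y, z each as a share of 0.08 rad, from -1 to 1, a list of three; "jaw": the finger opening in mm, from 0 to 93. A call has 1 to 8 rows; each row shifts and turns the pose as measured when the row begins, along the tool's axes as they then stand; what a row does not reach is not made up. A row lasts 1/12 s, in which the tool goes at most 41.7 mm and 7.16 degrees, less where a joint would pass 70% of its speed; a pose out of reach is approached as far as the arm can. A call with a number of a shift or a turn outside -1 to 1 is refused whole. A call with a gripper value outside its range is refused whole. The fingers move at their own pace and stop on an object; "squeeze" is the grip in N (left out, the last holds). Time passes only in rows, so rows that do not move let the fingers close. It gives the time, the measured TCP pose, the force and the opening at its end, in the units of the state.
- sensors.observe(): the state, without advancing time (a new reading comes with each control period).
- viewer.capture(name): name is "scene" or "side" or "wrist"; returns the picture (420x560x3 uint8, red, green, blue); there is no depth.
- viewer.camera_info(name): a dict with "fx", "fy", "cx", "cy" (pixels), "k1" (the pictures are not rectified: a ray, as slopes to the right and down, at radius r is drawn at 1 + k1 r^2 times it, then the intrinsics apply), "extrinsics" (4x4, takes a point from camera to world coordinates). Camera axes: x right, y up, looking along -z (the intrinsics and any distortion apply to the point x, -y, -z); pixel columns grow to the right and rows downward; lengths in m; the calibration is good to about 2 mm. A picture is of the moment at which its call begins: read the wrist's pose just before it. camera_info takes no time and is no camera call; for the wrist camera it gives the pose at the moment of the call.
- bot.close_job(): hands the job in, once; it reports no verdict.
The state is a dict: "t": time; "joint_positions": joint angles; "joint_velocities": joint speeds; "tau": joint torques, N m; "ee_pos": TCP position; "tcp_rot": TCP orientation; "force": force on the tool from outside, world axes, zero at the start; "ft_torque": the same for the moment, N m; "opening": opening from 0.0 (shut) to 1.0 (fully open).
Only numpy, scipy, OpenCV 4.12 (cv2) and the standard library are available. Lean on these libraries where they do the work, as an engineer would, in place of code of your own. Each camera call takes 0.05 s, during which the arm holds its last target.

## Working session

There is one attempt and no reset: what is moved stays moved. The work goes in short steps, Python scripts to look and compute and a tool call to move; the robot and the scene stay as the last step left them, time stands still between calls to the robot, and variables do not carry over. Pictures are saved under pics/ and viewed, and the job is handed in when it is done.

Besides the shell and the picture viewer there is one more tool, called in YAML: its name, and indented under it one key for each argument. play_rows: Moves the arm, as the interface text tells. Its arguments: {"type":"object","properties":{"delta_pos":{"type":"array","items":{"type":"array","items":{"type":"number"}}},"turn":{"type":"array","items":{"type":"array","items":{"type":"number"}}},"jaw":{"type":"array","items":{"type":"number"}},"squeeze":{"type":"number"}},"required":["delta_pos","turn","jaw"]}

```bash
ls -la; mkdir -p pics; python3 - <<'E'
from rig import sensors, viewer, bot
import cv2,json
s=sensors.observe(); print(s)
for n in ["scene","side","wrist"]:
    print(n,viewer.camera_info(n)); im=viewer.capture(n); cv2.imwrite(f"pics/{n}0.png",im[:,:,::-1])
E
```

```text
total 12
drwxr-xr-x  3 agent agent 4096 Dec  6 12:35 .
drwxr-xr-x 23 root  root  4096 Dec  6 12:35 ..
drwxr-xr-x  2 agent agent 4096 Dec  6 12:35 pics
{'t': 0.0, 'joint_positions': array([-0.07674349,  0.60011405, -0.002537  ,  1.60011738,  0.00176853,
        0.94288949, -0.07980913]), 'joint_velocities': array([ 0.00142883, -0.00049241, -0.00044372, -0.00056814, -0.00081925,
        0.00034246, -0.00034324]), 'tau': array([ 5.70884713e-04, -7.65060925e+01,  1.49801854e+00, -2.52344084e+01,
       -5.23842021e-02,  1.69115182e-02,  2.08527672e-04]), 'ee_pos': array([7.24519448e-01, 1.85767725e-05, 2.17772512e-01]), 'tcp_rot': array([-2.22066286e+00, -2.22081652e+00,  1.82100141e-03]), 'force': array([-0.27368341,  0.10158763, -0.42722963]), 'ft_torque': array([0.02518518, 0.0505477 , 0.03338781]), 'opening': 1.0012329460719993}
scene {'fx': 404.03385173651225, 'fy': 404.03385173651225, 'cx': 279.48627003196844, 'cy': 206.1396750883104, 'k1': 0.02253215653333635, 'extrinsics': array([[-0.48895939, -0.55781935,  0.67063871,  1.18904894],
       [ 0.87229202, -0.30823525,  0.37960199, 
[... 229 characters left out ...]
.72858016296001, 'k1': -0.1851176710005678, 'extrinsics': array([[ 0.98390664,  0.10062328, -0.14765733,  0.29210807],
       [-0.1783483 ,  0.50245537, -0.84600856, -1.18549673],
       [-0.01093694,  0.85872787,  0.51231517,  0.81345877],
       [ 0.        ,  0.        ,  0.        ,  1.        ]])}
wrist {'fx': 310.05603382900915, 'fy': 310.05603382900915, 'cx': 275.8702650296514, 'cy': 211.595140004247, 'k1': -0.020795980956926117, 'extrinsics': array([[ 0.99999708,  0.00125688,  0.00206269,  0.72459387],
       [-0.00177548,  0.96147294,  0.27489387,  0.07810356],
       [-0.00163772, -0.27489673,  0.96147236,  0.38296862],
       [ 0.        ,  0.        ,  0.        ,  1.        ]])}
```

View pics/scene0.png

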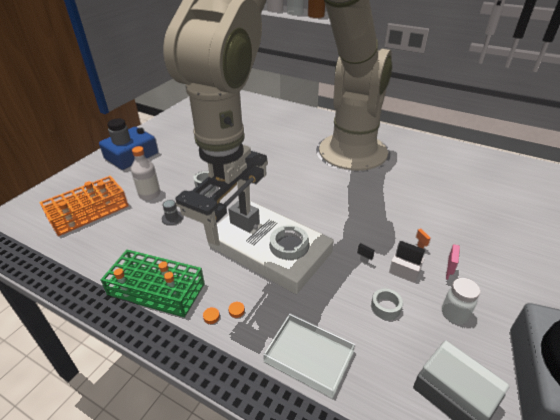

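View pics/side0.png

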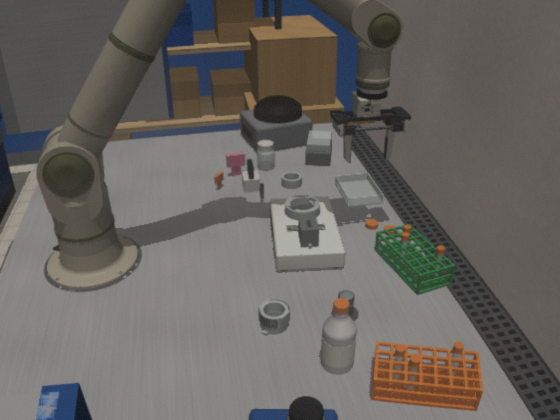

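View pics/wrist0.png

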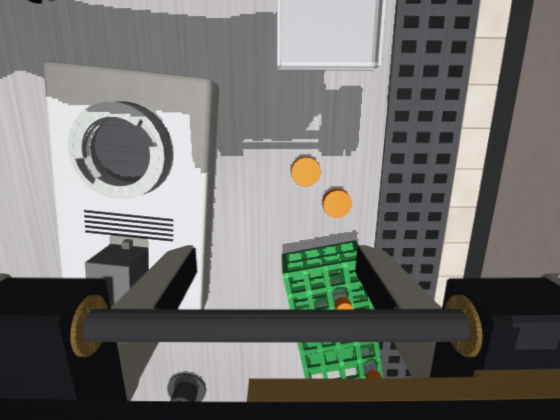

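The scene picture shows the ring candidates at (203,182) and (387,303), a dark lens at (170,210), the reader near (270,245), and key candidates at black (410,255), small black (366,252), orange (423,238) and pink (454,260). Next I'll take close crops of these.

```bash
python3 - <<'E'
import cv2,numpy as np
s=cv2.imread('pics/scene0.png'); d=cv2.imread('pics/side0.png')
def crop(im,x0,y0,x1,y1,w=400):
    c=im[y0:y1,x0:x1]; return cv2.resize(c,(w,300),interpolation=cv2.INTER_CUBIC)
a=np.hstack([crop(s,150,165,250,240),crop(s,340,220,480,325)])
b=np.hstack([crop(d,200,130,320,220),crop(d,240,270,380,375)])
cv2.imwrite('pics/crop0.png',np.vstack([a,b]))
a=np.hstack([crop(s,200,180,340,285),crop(d,250,180,360,262)])
cv2.imwrite('pics/crop1.png',a)
E
```

```text
(no output)
```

View pics/crop0.png

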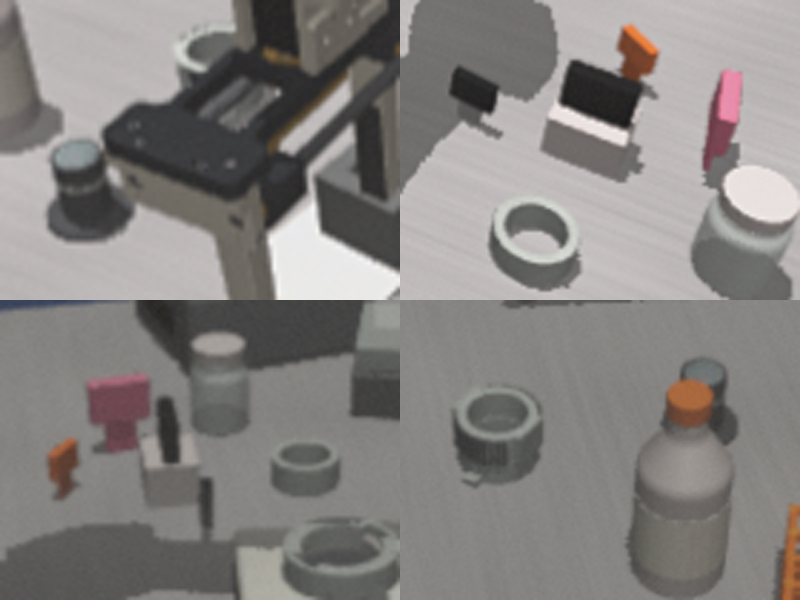

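View pics/crop1.png

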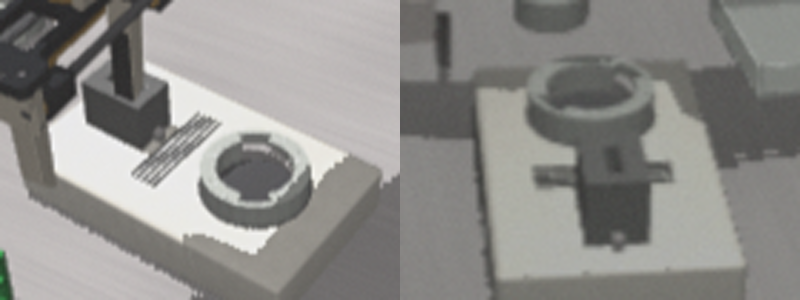

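```bash
cat > h.py <<'E'
import numpy as np, cv2
from scipy.spatial.transform import Rotation as R
from rig import sensors, viewer
def K(c): return np.array([[c['fx'],0,c['cx']],[0,c['fy'],c['cy']],[0,0,1.]])
def ray(c,px):
    d=np.array([c['k1'],0,0,0,0.])
    p=cv2.undistortPoints(np.array(px,float).reshape(-1,1,2),K(c),d).reshape(-1,2)
    v=np.c_[p[:,0],-p[:,1],-np.ones(len(p))]
    E=c['extrinsics']; return E[:3,3], v@E[:3,:3].T
def cast(c,px,z):
    o,v=ray(c,px); t=(z-o[2])/v[:,2]; return o+v*t[:,None]
def proj(c,P):
    E=c['extrinsics']; q=(np.atleast_2d(P)-E[:3,3])@E[:3,:3]
    q=np.c_[q[:,0],-q[:,1],-q[:,2]]
    return cv2.projectPoints(q,np.zeros(3),np.zeros(3),K(c),np.array([c['k1'],0,0,0,0.]))[0].reshape(-1,2)
def tri(obs):
    A=np.zeros((3,3));b=np.zeros(3)
    for c,px in obs:
        o,v=ray(c,px); v=v[0]/np.linalg.norm(v[0]); M=np.eye(3)-np.outer(v,v); A+=M; b+=M@o
    return np.linalg.solve(A,b)
def snap(n,name):
    c=viewer.camera_info(n); im=viewer.capture(n)[:,:,::-1].copy(); cv2.imwrite(f'pics/{name}.png',im)
    import pickle; pickle.dump(c,open(f'pics/{name}.pkl','wb')); return c,im
def load(name):
    import pickle; return pickle.load(open(f'pics/{name}.pkl','rb')),cv2.imread(f'pics/{name}.png')
def to(tgt,yaw=None):
    """print tool-frame delta in units of 30mm and yaw in 0.08"""
    s=sensors.observe(); Rm=R.from_rotvec(s['tcp_rot']); d=Rm.inv().apply(np.array(tgt)-s['ee_pos'])/0.03
    print('pos',s['ee_pos'].round(4),'t',round(s['t'],2),'d(u)',d.round(2))
    # desired: tool z down, tool y axis heading yaw (world)
    if yaw is not None:
        y=np.array([np.cos(yaw),np.sin(yaw),0])
        if y@Rm.as_matrix()[:,1]<0: y=-y
        z=np.array([0,0,-1.]); x=np.cross(y,z); T=R.from_matrix(np.c_[x,y,z])
        print('turn(u)',((Rm.inv()*T).as_rotvec()/0.08).round(2))
def st():
    s=sensors.observe(); M=R.from_rotvec(s['tcp_rot']).as_matrix()
    print('t',round(s['t'],2),'pos',s['ee_pos'].round(4),'yawY',round(float(np.arctan2(M[1,1],M[0,1])),4),'tilt',M[:2,2].round(4),'F',s['force'].round(1),'T',s['ft_torque'].round(2),'open',round(s['opening']*93,1),'q',s['joint_positions'].round(2)); return s
E
python3 - <<'E'
from h import *
sc=viewer.camera_info('scene'); sd=viewer.camera_info('side'); w=viewer.camera_info('wrist')
for n,a,b in [('key top',(411,247),(250,166)),('lens top',(169.5,204),(346,297)),('cell mouth',(289.5,238),(303,206)),('spacer',(387,300),(291,179))]:
    print(n,tri([(sc,a),(sd,b)]).round(4))
print('ring',cast(sd,[(274,309)],.046).round(4), cast(sc,[(203,178)],.046).round(4))
print('lens',cast(sc,[(170,216)],0.0).round(4), cast(w,[(187,385)],.055).round(4))
print('cell w',cast(w,[(121,150)],.079).round(4))
print('jar',cast(sc,[(463,287)],.09).round(3),'bottle',cast(sd,[(341,308)],.16).round(3))
st()
E
```

```text
key top [0.4564 0.313  0.0775]
lens top [ 0.5836 -0.3181  0.0514]
cell mouth [0.5653 0.0474 0.0742]
spacer [0.5846 0.306  0.0214]
ring [[ 0.4255 -0.3212  0.046 ]] [[ 0.4323 -0.3179  0.046 ]]
lens [[ 0.5793 -0.3302  0.    ]] [[ 0.6059 -0.2543  0.055 ]]
cell w [[0.5737 0.0536 0.079 ]]
jar [[0.529 0.44  0.09 ]] bottle [[ 0.526 -0.471  0.16 ]]
t 0.15 pos [ 0.7246 -0.      0.218 ] yawY 0.0001 tilt [-0.0012 -0.0001] F [-0.1 -0.1 -0.5] T [ 0.05 -0.02  0.  ] open 93.0 q [-0.08  0.6  -0.    1.6   0.    0.94 -0.08]
```

The key is the black handle in the white rest (scene 410,255); I rejected small black, orange and pink. The lens is the dark one at (170,210). The ring is the lugged one at (203,182); the one at (387,303) is the spacer. I'm moving the wrist camera over the lens and ring.

play_rows:
  delta_pos:
    - [-1,-0.57,-0.2]
    - [-1,-0.57,-0.2]
    - [-1,-0.57,-0.2]
    - [-1,-0.57,-0.2]
    - [-1,-0.57,-0.2]
    - [-1,-0.57,-0.2]
    - [-1,-0.57,-0.2]
    - [-1,-0.57,-0.2]
  turn:
    - [0,0,0]
    - [0,0,0]
    - [0,0,0]
    - [0,0,0]
    - [0,0,0]
    - [0,0,0]
    - [0,0,0]
    - [0,0,0]
  jaw: [93,93,93,93,93,93,93,93]

```text
t: 0.82
ee_pos: [0.5858, -0.2379, 0.2618]
tcp_rot: [-2.196, -2.233, 0.001]
force: [-0.0, -0.3, 0.5]
opening: 1.001
```

play_rows:
  delta_pos:
    - [-1,-0.57,-0.1]
    - [-1,-0.57,-0.1]
    - [-1,-0.57,-0.1]
    - [-1,-0.5,-0.1]
    - [0,0,0]
  turn:
    - [0,0,0]
    - [0,0,0]
    - [0,0,0]
    - [0,0,0]
    - [0,0,0]
  jaw: [93,93,93,93,93]

```text
t: 1.23
ee_pos: [0.5122, -0.3722, 0.2752]
tcp_rot: [-2.207, -2.225, 0.007]
force: [0.3, 0.0, 0.1]
opening: 0.999
```

```bash
python3 - <<'E'
from h import *
st(); snap('wrist','w1'); snap('scene','s1')
E
```

```text
t 1.23 pos [ 0.5122 -0.3722  0.2752] yawY 0.008 tilt [-0.0085  0.0022] F [0.3 0.  0.1] T [-0.01  0.02  0.01] open 92.9 q [ 0.52  0.43  0.02  1.75 -0.01  0.96  0.56]
```

View pics/w1.png

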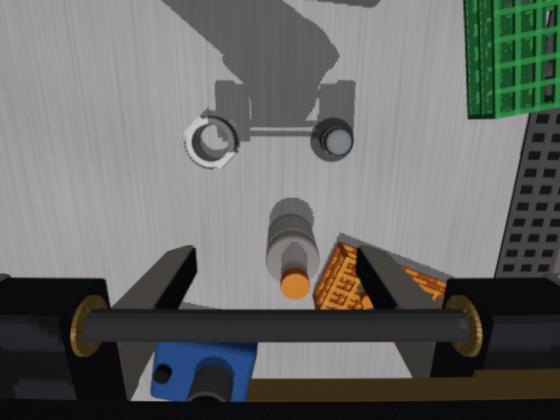

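View pics/s1.png

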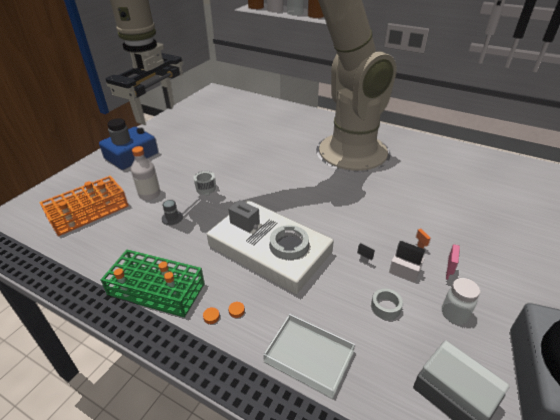

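```bash
python3 - <<'E'
import cv2,numpy as np
w=cv2.imread('pics/w1.png')
a=cv2.resize(w[100:180,170:250],(400,400),interpolation=cv2.INTER_CUBIC)
b=cv2.resize(w[100:180,290:370],(400,400),interpolation=cv2.INTER_CUBIC)
cv2.imwrite('pics/c2.png',np.hstack([a,b]))
s=cv2.imread('pics/s1.png')
cv2.imwrite('pics/c3.png',cv2.resize(s[160:280,150:340],(760,480),interpolation=cv2.INTER_CUBIC))
E
```

```text
(no output)
```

View pics/c2.png

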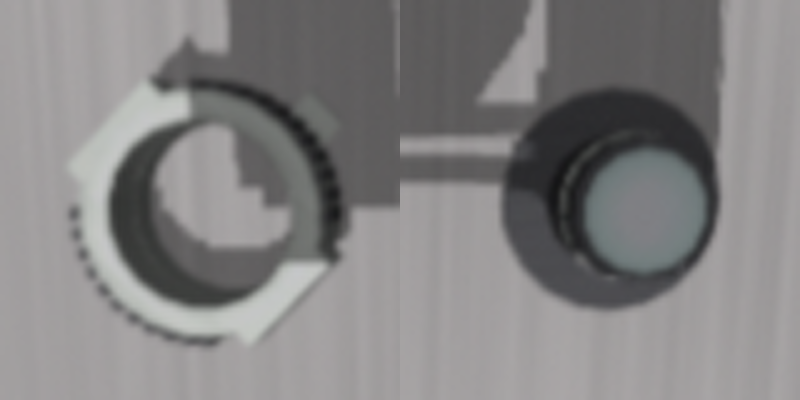

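View pics/c3.png

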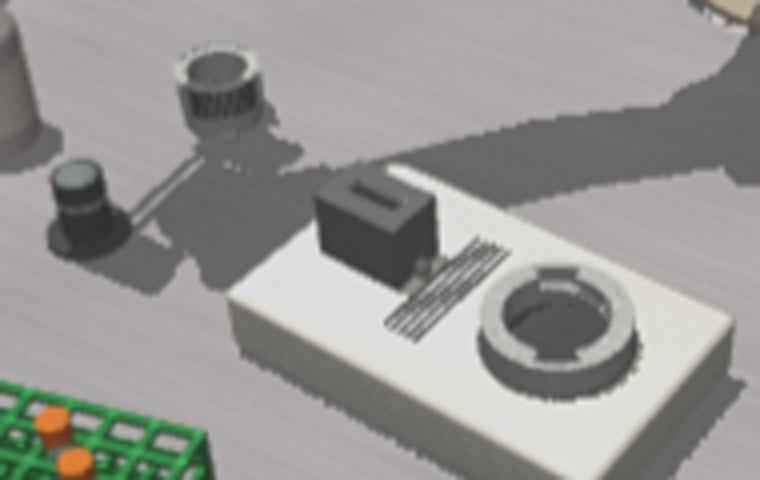

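```bash
python3 - <<'E'
from h import *
c,w=load('w1')
f=lambda x,y:(170+x/5-.4,100+y/5-.4)
pts=cast(c,[f(155,80),f(70,165),f(330,262),f(248,345)],.046); print(pts.round(4)); 
print('ctr',pts.mean(0).round(4)); 
d=pts[1]-pts[0];e=pts[3]-pts[2];n=(pts[2]+pts[3]-pts[0]-pts[1])/2
print('w',np.linalg.norm(d)*1e3,np.linalg.norm(e)*1e3,'across',np.linalg.norm(n)*1e3)
print('tang yaw',np.degrees(np.arctan2(d[1],d[0])),np.degrees(np.arctan2(e[1],e[0])),'norm',np.degrees(np.arctan2(n[1],n[0])))
g=lambda x,y:(290+(x-400)/5-.4,100+y/5-.4)
print('lens glass',cast(c,[g(645,210)],.057).round(4),'flange',cast(c,[g(610,200)],.004).round(4))
L,Rr=cast(c,[g(503,200),g(718,200)],.004); print('flange dia',np.linalg.norm(L-Rr))
sc,s=load('s1'); k=lambda x,y:(150+x/4-.4,160+y/4-.4)
# scene: lens top centre, ring top centre
print('lens s',cast(sc,[k(78,175)],.056).round(4),'ring s',cast(sc,[k(219,66)],.046).round(4))
print('tri lens',tri([(c,g(645,210)),(sc,k(78,175))]).round(4))
print('cell outer ctr s',cast(sc,[k(559,317)],.079).round(4))
print('reader top corners',cast(sc,[k(391,163),k(229,295),k(733,318)],.055).round(4))
print('switch top corners',cast(sc,[k(356,165),k(438,203),k(397,234),k(315,194)],.105).round(4))
print('slots',cast(sc,[k(352,182),k(398,206),k(559,272),k(555,358)],.105).round(4))
print('cell slots',cast(sc,[k(559,270),k(555,360)],.079).round(4))
print('lens-on-scene flange',cast(sc,[k(90,232)],.003).round(4))
E
```

```text
[[ 0.4173 -0.2851  0.046 ]
 [ 0.395  -0.3054  0.046 ]
 [ 0.4589 -0.3288  0.046 ]
 [ 0.4374 -0.3499  0.046 ]]
ctr [ 0.4271 -0.3173  0.046 ]
w 30.170205729178804 30.11246077099063 across 60.896493692092385
tang yaw -137.77248971001447 -135.71770751091003 norm -46.36908848531891
lens glass [[ 0.5854 -0.3146  0.057 ]] flange [[ 0.5856 -0.3147  0.004 ]]
flange dia 0.05903557722868609
lens s [[ 0.5844 -0.3161  0.056 ]] ring s [[ 0.4224 -0.3204  0.046 ]]
tri lens [ 0.5854 -0.3147  0.0573]
cell outer ctr s [[0.5681 0.0516 0.079 ]]
reader top corners [[ 0.4677 -0.1349  0.055 ]
 [ 0.63   -0.1523  0.055 ]
 [ 0.4945  0.1353  0.055 ]]
switch top corners [[ 0.5315 -0.1174  0.105 ]
 [ 0.5384 -0.051   0.105 ]
 [ 0.5758 -0.0576  0.105 ]
 [ 0.5685 -0.1238  0.105 ]]
slots [[ 0.5472 -0.11    0.105 ]
 [ 0.553  -0.0715  0.105 ]
 [ 0.5579  0.0458  0.105 ]
 [ 0.622   0.0776  0.105 ]]
cell slots [[0.5313 0.0318 0.079 ]
 [0.601  0.0665 0.079 ]]
lens-on-scene flange [[ 0.5842 -0.3175  0.003 ]]
```

Ray casts agree. The lens is at (0.585,-0.315), flange 59 mm measured, triangulated height 57 mm. The ring is at (0.427,-0.317) with its flats' normal at -46°. Moving to pick the lens.

play_rows:
  delta_pos:
    - [0.6,0.7,0.3]
    - [0.6,0.7,0.8]
    - [0.5,0.7,1]
    - [0.2,0.35,1]
    - [0,0,1]
    - [0,0,1]
    - [0,0,0.5]
    - [0,0,0]
  turn:
    - [0,0,0]
    - [0,0,0]
    - [0,0,0]
    - [0,0,0]
    - [0,0,0]
    - [0,0,0]
    - [0,0,0]
    - [0,0,0]
  jaw: [93,93,93,93,93,80,75,70]

```text
t: 2.0
ee_pos: [0.5993, -0.2894, 0.1001]
tcp_rot: [-2.185, -2.246, -0.014]
force: [-0.2, -0.1, -0.6]
opening: 0.832
```

```bash
python3 - <<'E'
from h import *
st(); to((.585,-.315,.032),0)
E
```

```text
t 2.0 pos [ 0.5993 -0.2894  0.1001] yawY 0.0275 tilt [0.0003 0.0119] F [-0.2 -0.1 -0.6] T [-0.01  0.07 -0.02] open 77.3 q [ 0.38  0.66 -0.01  1.83 -0.01  0.65  0.4 ]
pos [ 0.5993 -0.2894  0.1001] t 2.0 d(u) [-0.87 -0.5   2.26]
turn(u) [ 0.01 -0.15  0.34]
```

play_rows:
  delta_pos:
    - [-0.6,-0.35,0]
    - [-0.2,-0.1,0.2]
    - [0,0,0]
  turn:
    - [0,-0.1,0.25]
    - [0,0,0]
    - [0,0,0]
  jaw: [70,70,70]

```text
t: 2.25
ee_pos: [0.5879, -0.3098, 0.0934]
tcp_rot: [-2.204, -2.232, -0.007]
force: [-0.6, -0.1, 0.2]
opening: 0.749
```

```bash
python3 - <<'E'
from h import *
st(); to((.585,-.315,.032),0); snap('wrist','w2')
E
```

```text
t 2.25 pos [ 0.5879 -0.3098  0.0934] yawY 0.0129 tilt [-0.0003  0.0062] F [-0.6 -0.1  0.2] T [-0.02  0.01 -0.01] open 69.7 q [ 0.4   0.67 -0.    1.84 -0.01  0.63  0.42]
pos [ 0.5879 -0.3098  0.0934] t 2.25 d(u) [-0.18 -0.1   2.05]
turn(u) [-0.   -0.08  0.16]
```

View pics/w2.png

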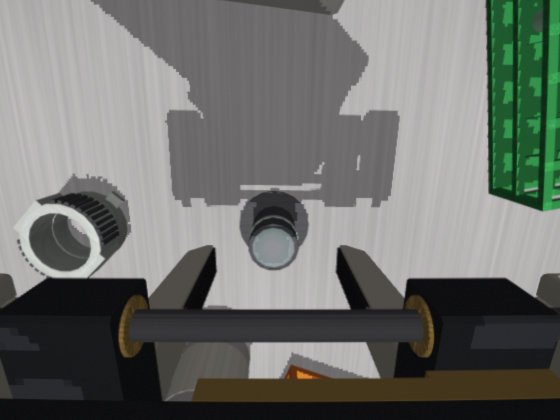

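```bash
python3 - <<'E'
from h import *
c,im=load('w2'); print(cast(c,[(274,246.5)],.057), cast(c,[(274,222)],.004),cast(c,[(61,240)],.046))
E
```

```text
[[ 0.58625618 -0.31448948  0.057     ]] [[ 0.58591377 -0.31328056  0.004     ]] [[ 0.42854733 -0.31583755  0.046     ]]
```

play_rows:
  delta_pos:
    - [-0.15,-0.08,0.4]
    - [-0.03,-0.02,0.7]
    - [0,0,0.5]
    - [0,0,0.25]
    - [0,0,0.1]
    - [0,0,0]
  turn:
    - [0,-0.08,0.14]
    - [0,0,0]
    - [0,0,0]
    - [0,0,0]
    - [0,0,0]
    - [0,0,0]
  jaw: [70,70,70,70,70,70]

```text
t: 2.8
ee_pos: [0.5905, -0.3172, 0.0415]
tcp_rot: [2.213, 2.212, 0.009]
force: [0.1, -0.6, -0.6]
opening: 0.751
```

```bash
python3 - <<'E'
from h import *
st(); to((.585,-.315,.032),0)
E
```

```text
t 2.8 pos [ 0.5905 -0.3172  0.0415] yawY -0.0004 tilt [ 0.0131 -0.0046] F [ 0.1 -0.6 -0.6] T [-0.    0.01  0.06] open 69.8 q [ 0.41  0.74  0.    1.86 -0.    0.52  0.41]
pos [ 0.5905 -0.3172  0.0415] t 2.8 d(u) [ 0.07 -0.19  0.32]
turn(u) [ 0.16  0.06 -0.01]
```

play_rows:
  delta_pos:
    - [0.05,-0.17,0.15]
    - [0,0,0.1]
    - [0,0,0]
  turn:
    - [0.16,0.06,0]
    - [0,0,0]
    - [0,0,0]
  jaw: [60,60,60]

```text
t: 3.05
ee_pos: [0.5864, -0.3158, 0.0359]
tcp_rot: [2.221, 2.22, 0.002]
force: [0.6, -1.2, -0.2]
opening: 0.652
```

```bash
python3 - <<'E'
from h import *
st(); to((.585,-.315,.032),0)
E
```

```text
t 3.05 pos [ 0.5864 -0.3158  0.0359] yawY -0.0003 tilt [ 0.0021 -0.0003] F [ 0.6 -1.2 -0.2] T [ 0.06  0.08 -0.02] open 60.7 q [ 0.41  0.75  0.    1.87 -0.    0.52  0.41]
pos [ 0.5864 -0.3158  0.0359] t 3.05 d(u) [ 0.03 -0.05  0.13]
turn(u) [ 0.03  0.   -0.  ]
```

play_rows:
  delta_pos:
    - [0.03,-0.01,0.13]
    - [0,0,0]
    - [0,0,0]
    - [0,0,0]
    - [0,0,0]
    - [0,0,0]
  turn:
    - [0.02,0,0]
    - [0,0,0]
    - [0,0,0]
    - [0,0,0]
    - [0,0,0]
    - [0,0,0]
  jaw: [50,42,30,30,30,30]
  squeeze: 20

```text
t: 3.55
ee_pos: [0.5867, -0.3149, 0.0327]
tcp_rot: [2.22, 2.22, 0.001]
force: [0.3, 0.6, -1.8]
opening: 0.383
```

```bash
python3 - <<'E'
from h import *
st()
E
```

```text
t 3.55 pos [ 0.5867 -0.3149  0.0327] yawY -0.0 tilt [ 0.0016 -0.0009] F [ 0.3  0.6 -1.8] T [-0.   -0.1  -0.01] open 35.6 q [ 0.41  0.75  0.    1.87 -0.    0.52  0.41]
```

play_rows:
  delta_pos:
    - [0,0,-0.3]
    - [0,0,-0.7]
    - [0,0,-1]
    - [0,0,-1]
    - [0.2,0,-1]
    - [0.5,-0.05,-1]
    - [0.8,-0.1,-0.8]
    - [1,-0.1,-0.5]
  turn:
    - [0,0,0]
    - [0,0,0]
    - [0,0,0]
    - [0,0,0]
    - [0,0,0]
    - [0,0,0]
    - [0,0,0]
    - [0,0,0]
  jaw: [30,30,30,30,30,30,30,30]

```text
t: 4.22
ee_pos: [0.5748, -0.2441, 0.2281]
tcp_rot: [-2.229, -2.207, 0.008]
force: [0.2, 0.4, -0.5]
opening: 0.378
```

play_rows:
  delta_pos:
    - [1,-0.1,0]
    - [1,-0.1,0]
    - [1,-0.1,0]
    - [1,0,0]
    - [1,0,0]
    - [0.5,0,0]
    - [0,0,0]
  turn:
    - [0,0,0]
    - [0,0,0]
    - [0,0,0]
    - [0,0,0]
    - [0,0,0]
    - [0,0,0]
    - [0,0,0]
  jaw: [30,30,30,30,30,30,30]

```text
t: 4.8
ee_pos: [0.5664, -0.0666, 0.2393]
tcp_rot: [2.226, 2.212, 0.006]
force: [-0.7, -0.0, -2.2]
opening: 0.38
```

```bash
python3 - <<'E'
from h import *
st(); to((.57,.05,.2),0); snap('wrist','w3')
E
```

```text
t 4.8 pos [ 0.5664 -0.0666  0.2393] yawY -0.0065 tilt [0.005 0.   ] F [-0.7 -0.  -2.2] T [-0.    0.02  0.01] open 35.3 q [ 0.02  0.39 -0.    1.94  0.    0.81  0.01]
pos [ 0.5664 -0.0666  0.2393] t 4.8 d(u) [3.89 0.09 1.31]
turn(u) [ 0.06 -0.   -0.08]
```

View pics/w3.png

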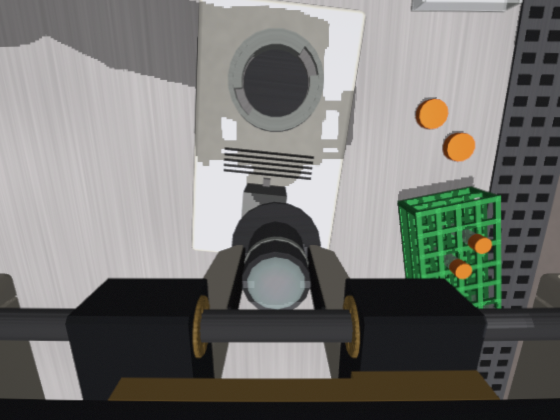

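```bash
python3 - <<'E'
from h import *
c,w=load('w3')
cv2.imwrite('pics/c4.png',cv2.resize(w[20:140,210:340],(780,720)[:2] if 0 else (650,600),interpolation=cv2.INTER_CUBIC))
E
```

```text
(no output)
```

View pics/c4.png

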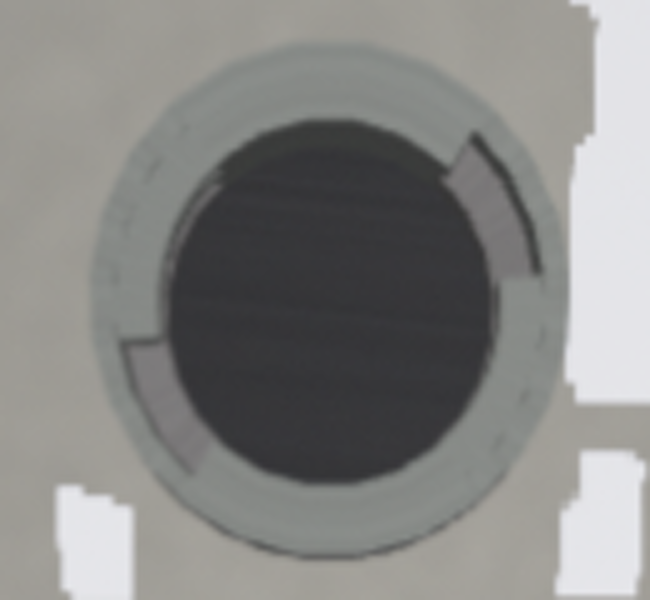

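```bash
python3 - <<'E'
from h import *
c,w=load('w3'); k=lambda *P:[(210+x/5-.4,20+y/5-.4) for x,y in P]
o=cast(c,k((92,300),(567,300),(330,42),(330,556)),.079)
i=cast(c,k((165,300),(496,300),(330,120),(330,484)),.079)
for q in(o,i): print(((q[0,0]+q[1,0])/2).round(4),((q[2,1]+q[3,1])/2).round(4),(q[1]-q[0])[0].round(4),(q[2]-q[3])[1].round(4))
r=cast(c,k((473,135),(540,270)),.079).mean(0); l=cast(c,k((125,343),(193,472)),.079).mean(0)
print('slots',r.round(4),l.round(4),'mid',((r+l)/2).round(4),'dist',np.linalg.norm(r-l),'yaw',np.degrees(np.arctan2(*(r-l)[[1,0]])))
# reader edges
E
```

```text
0.5674 0.051 0.0928 0.0939
0.5676 0.0513 0.0647 0.0665
slots [0.6017 0.0698 0.079 ] [0.5334 0.0328 0.079 ] mid [0.5676 0.0513 0.079 ] dist 0.07763557809149105 yaw 28.417582483812314
```

```bash
python3 - <<'E'
from h import *
c,w=load('w3'); print(cast(c,[(276.5,283)],.2636), c['extrinsics'][:3,3])
to((.5675,.0508,.14),0)
E
```

```text
[[ 0.56620429 -0.06634483  0.2636    ]] [0.56587105 0.01151499 0.40447051]
pos [ 0.5664 -0.068   0.2394] t 4.85 d(u) [ 3.96 -0.01  3.31]
turn(u) [ 0.06  0.01 -0.09]
```

play_rows:
  delta_pos:
    - [0.6,0,0.1]
    - [0.9,0,0.3]
    - [0.9,0,0.6]
    - [0.7,0,0.8]
    - [0.3,0,0.6]
    - [0,0,0.2]
    - [0,0,0]
    - [0,0,0]
  turn:
    - [0.06,0,-0.09]
    - [0,0,0]
    - [0,0,0]
    - [0,0,0]
    - [0,0,0]
    - [0,0,0]
    - [0,0,0]
    - [0,0,0]
  jaw: [30,30,30,30,30,30,30,30]

```text
t: 5.52
ee_pos: [0.5692, 0.025, 0.1627]
tcp_rot: [2.229, 2.201, -0.0]
force: [-1.0, -0.8, -1.5]
opening: 0.384
```

```bash
python3 - <<'E'
from h import *
st(); to((.5675,.0505,.125),0)
E
```

```text
t 5.52 pos [0.5692 0.025  0.1627] yawY -0.0127 tilt [ 0.0061 -0.0062] F [-1.  -0.8 -1.5] T [ 0.01 -0.05 -0.03] open 35.7 q [-0.14  0.48 -0.01  2.02  0.02  0.64 -0.18]
pos [0.5692 0.025  0.1627] t 5.52 d(u) [ 0.86 -0.08  1.25]
turn(u) [ 0.08  0.08 -0.16]
```

play_rows:
  delta_pos:
    - [0.6,-0.05,0.2]
    - [0.25,0,0.2]
    - [0,0,0.1]
    - [0,0,0]
  turn:
    - [0.08,0.08,-0.16]
    - [0,0,0]
    - [0,0,0]
    - [0,0,0]
  jaw: [30,30,30,30]

```text
t: 5.85
ee_pos: [0.5701, 0.0471, 0.1497]
tcp_rot: [2.226, 2.213, 0.004]
force: [0.2, 0.2, -2.9]
opening: 0.387
```

```bash
python3 - <<'E'
from h import *
st(); to((.5675,.0505,.125),0); c,w=snap('wrist','w4'); snap('side','d4')
E
```

```text
t 5.85 pos [0.5701 0.0471 0.1497] yawY -0.006 tilt [ 0.0039 -0.0005] F [ 0.2  0.2 -2.9] T [-0.01  0.01  0.05] open 35.9 q [-0.17  0.5  -0.02  2.02  0.01  0.61 -0.2 ]
pos [0.5701 0.0471 0.1497] t 5.85 d(u) [ 0.11 -0.09  0.82]
turn(u) [ 0.05  0.01 -0.08]
```

View pics/w4.png

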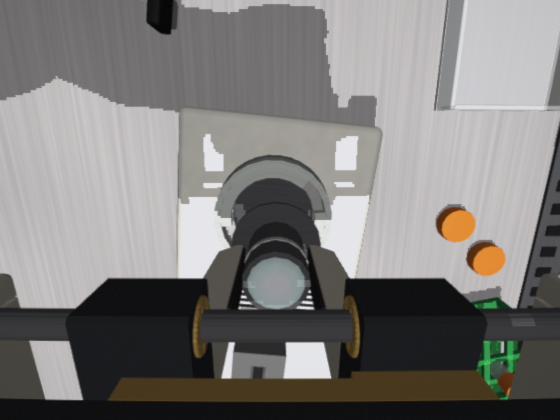

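play_rows:
  delta_pos:
    - [0.11,-0.09,0.2]
    - [0,0,0.3]
    - [0,0,0.2]
    - [0,0,0]
  turn:
    - [0.05,0,-0.08]
    - [0,0,0]
    - [0,0,0]
    - [0,0,0]
  jaw: [30,30,30,30]

```text
t: 6.28
ee_pos: [0.5678, 0.0494, 0.1281]
tcp_rot: [2.221, 2.22, 0.001]
force: [-1.2, -0.3, -2.6]
opening: 0.381
```

```bash
python3 - <<'E'
from h import *
st(); to((.5675,.0505,.12),0)
E
```

```text
t 6.28 pos [0.5678 0.0494 0.1281] yawY -0.0005 tilt [ 0.0018 -0.0008] F [-1.2 -0.3 -2.6] T [ 0.02  0.01 -0.02] open 35.4 q [-0.18  0.53 -0.02  2.04  0.02  0.57 -0.21]
pos [0.5678 0.0494 0.1281] t 6.28 d(u) [ 0.04 -0.01  0.27]
turn(u) [ 0.02  0.01 -0.01]
```

play_rows:
  delta_pos:
    - [0.04,0,0.2]
    - [0,0,0.2]
    - [0,0,0.2]
    - [0,0,0.15]
    - [0,0,0.1]
    - [0,0,0]
  turn:
    - [0.02,0.01,0]
    - [0,0,0]
    - [0,0,0]
    - [0,0,0]
    - [0,0,0]
    - [0,0,0]
  jaw: [30,30,30,30,30,30]

```text
t: 6.78
ee_pos: [0.5674, 0.0503, 0.0986]
tcp_rot: [-2.222, -2.22, 0.002]
force: [-0.4, -0.6, -2.1]
opening: 0.384
```

```bash
python3 - <<'E'
from h import *
st(); to((.5675,.0505,.0875),0)
E
```

```text
t 6.78 pos [0.5674 0.0503 0.0986] yawY -0.0009 tilt [-0.0017 -0.0004] F [-0.4 -0.6 -2.1] T [-0.01  0.06  0.05] open 35.7 q [-0.18  0.58 -0.02  2.06  0.02  0.51 -0.21]
pos [0.5674 0.0503 0.0986] t 6.78 d(u) [0.01 0.01 0.37]
turn(u) [-0.02  0.   -0.01]
```

Underside is already about 13 mm below the rim with no contact force. Continuing slowly.

play_rows:
  delta_pos:
    - [0,0,0.1]
    - [0,0,0.1]
    - [0,0,0.08]
    - [0,0,0.05]
    - [0,0,0]
  turn:
    - [0,0,0]
    - [0,0,0]
    - [0,0,0]
    - [0,0,0]
    - [0,0,0]
  jaw: [30,30,30,30,30]

```text
t: 7.2
ee_pos: [0.5676, 0.0504, 0.0879]
tcp_rot: [-2.222, -2.22, 0.002]
force: [-0.4, 0.2, -1.5]
opening: 0.38
```

```bash
python3 - <<'E'
from h import *
st(); to((.5675,.0505,.0875),0)
E
```

```text
t 7.2 pos [0.5676 0.0504 0.0879] yawY -0.0008 tilt [-0.0012 -0.0003] F [-0.4  0.2 -1.5] T [ 0.02 -0.    0.06] open 35.4 q [-0.18  0.6  -0.02  2.06  0.02  0.48 -0.21]
pos [0.5676 0.0504 0.0879] t 7.2 d(u) [ 0.   -0.    0.01]
turn(u) [-0.02  0.   -0.01]
```

play_rows:
  delta_pos:
    - [0,0,0.04]
    - [0,0,0.04]
    - [0,0,0]
  turn:
    - [0,0,0]
    - [0,0,0]
    - [0,0,0]
  jaw: [30,30,30]

```text
t: 7.45
ee_pos: [0.5678, 0.0504, 0.0881]
tcp_rot: [2.222, 2.22, -0.0]
force: [0.3, -0.5, -1.4]
opening: 0.387
```

```bash
python3 - <<'E'
from h import *
st()
E
```

```text
t 7.45 pos [0.5678 0.0504 0.0881] yawY -0.001 tilt [-0.     -0.0001] F [ 0.3 -0.5 -1.4] T [-0.   -0.01 -0.01] open 36.0 q [-0.18  0.59 -0.02  2.06  0.02  0.48 -0.21]
```

play_rows:
  delta_pos:
    - [0,0,0.1]
    - [0,0,0]
  turn:
    - [0,0,0]
    - [0,0,0]
  jaw: [30,30]

```text
t: 7.62
ee_pos: [0.5684, 0.0505, 0.0869]
tcp_rot: [2.222, 2.219, 0.003]
force: [-0.7, 0.5, -2.3]
opening: 0.386
```

```bash
python3 - <<'E'
from h import *
st()
E
```

```text
t 7.62 pos [0.5684 0.0505 0.0869] yawY -0.0011 tilt [0.0022 0.0003] F [-0.7  0.5 -2.3] T [-0.    0.    0.01] open 35.9 q [-0.18  0.6  -0.02  2.07  0.02  0.48 -0.21]
```

play_rows:
  delta_pos:
    - [0,-0.02,0.08]
    - [0,0,0.05]
    - [0,0,0]
  turn:
    - [0,0,0]
    - [0,0,0]
    - [0,0,0]
  jaw: [30,30,30]

```text
t: 7.87
ee_pos: [0.5688, 0.0507, 0.086]
tcp_rot: [2.22, 2.218, 0.007]
force: [-0.5, 1.2, -2.0]
opening: 0.384
```

```bash
python3 - <<'E'
from h import *
st(); snap('wrist','w5')
E
```

```text
t 7.87 pos [0.5688 0.0507 0.086 ] yawY -0.0012 tilt [0.0058 0.0008] F [-0.5  1.2 -2. ] T [0.04 0.01 0.03] open 35.7 q [-0.18  0.6  -0.02  2.07  0.02  0.47 -0.21]
```

View pics/w5.png

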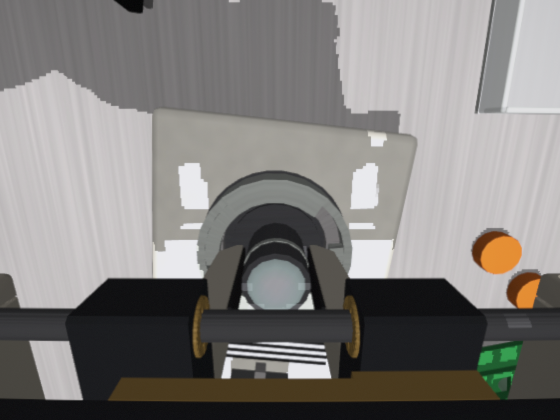

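play_rows:
  delta_pos:
    - [0,-0.04,0.1]
    - [0,0,0]
  turn:
    - [0.07,-0.01,0]
    - [0,0,0]
  jaw: [30,30]

```text
t: 8.08
ee_pos: [0.5694, 0.0508, 0.0844]
tcp_rot: [2.221, 2.218, 0.005]
force: [0.8, 0.2, -1.6]
opening: 0.382
```

```bash
python3 - <<'E'
from h import *
st()
E
```

```text
t 8.08 pos [0.5694 0.0508 0.0844] yawY -0.0014 tilt [0.004  0.0006] F [ 0.8  0.2 -1.6] T [ 0.03 -0.06 -0.02] open 35.5 q [-0.18  0.6  -0.02  2.07  0.02  0.47 -0.21]
```

```bash
python3 - <<'E'
from h import *
c,d=snap('side','d5'); c2,s=snap('scene','s5')
print(proj(c,[(.5676,.0512,.079),(.569,.051,.0844),(.569,.051,.111)]),proj(c2,[(.5676,.0512,.079),(.569,.051,.0844),(.569,.051,.111)]))
a=cv2.resize(d[120:240,230:390],(533,400),interpolation=cv2.INTER_CUBIC)
b=cv2.resize(s[180:280,230:340],(440,400),interpolation=cv2.INTER_CUBIC)
cv2.imwrite('pics/c5.png',np.hstack([a,b])[:,:800])
E
```

```text
[[302.44129774 202.92721658]
 [302.98230488 201.18308551]
 [303.07920482 192.56911391]] [[289.31202761 238.66404829]
 [288.98643664 237.37451031]
 [289.09801254 229.24020897]]
```

View pics/c5.png

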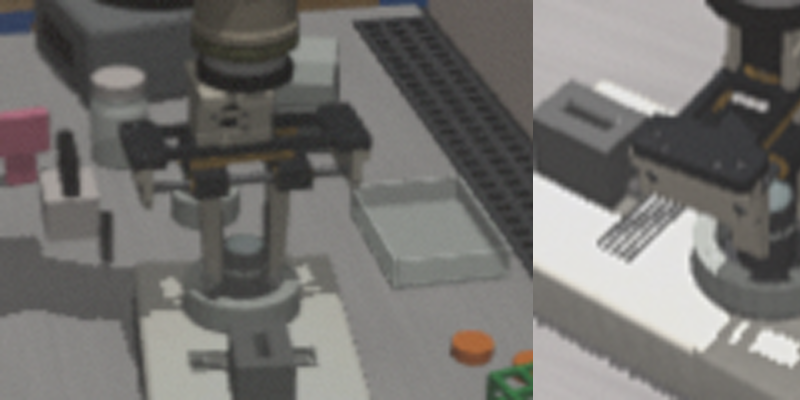

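play_rows:
  delta_pos:
    - [0,0,0]
    - [0,0,0]
    - [0,0,0]
    - [0,0,0]
  turn:
    - [0,0,0]
    - [0,0,0]
    - [0,0,0]
    - [0,0,0]
  jaw: [37,39,46,52]

```text
t: 8.52
ee_pos: [0.5689, 0.0507, 0.083]
tcp_rot: [2.222, 2.219, 0.003]
force: [-0.0, -0.5, 0.2]
opening: 0.519
```

```bash
python3 - <<'E'
from h import *
st(); snap('wrist','w6')
E
```

```text
t 8.52 pos [0.5689 0.0507 0.083 ] yawY -0.0014 tilt [0.0024 0.0003] F [-0.  -0.5  0.2] T [-0.03 -0.03  0.04] open 48.3 q [-0.18  0.6  -0.02  2.07  0.02  0.47 -0.21]
```

View pics/w6.png

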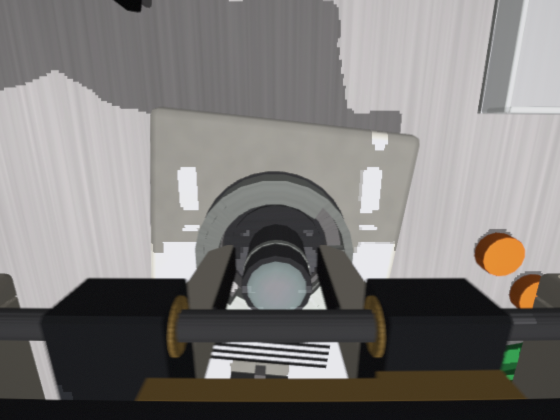

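play_rows:
  delta_pos:
    - [0,0,-0.2]
    - [0,0,-0.5]
    - [0,0,-1]
    - [0,0,-1]
    - [0,0,-1]
    - [0,0,-0.8]
    - [0,0,-0.3]
  turn:
    - [0,0,0]
    - [0,0,0]
    - [0,0,0]
    - [0,0,0]
    - [0,0,0]
    - [0,0,0]
    - [0,0,0]
  jaw: [60,60,70,80,93,93,93]

```text
t: 9.15
ee_pos: [0.5662, 0.0504, 0.2315]
tcp_rot: [-2.22, -2.218, 0.007]
force: [-0.2, 0.1, -0.7]
opening: 0.955
```

play_rows:
  delta_pos:
    - [-0.6,0,-0.2]
    - [-1,0,0]
    - [-0.8,0,0]
    - [-0.3,0,0]
    - [0,0,0]
  turn:
    - [0,0,0]
    - [0,0,0]
    - [0,0,0]
    - [0,0,0]
    - [0,0,0]
  jaw: [93,93,93,93,93]

```text
t: 9.57
ee_pos: [0.5671, -0.031, 0.2414]
tcp_rot: [-2.218, -2.225, -0.002]
force: [0.1, -0.5, 0.1]
opening: 0.997
```

```bash
python3 - <<'E'
from h import *
st(); c,w=snap('wrist','w7')
E
```

```text
t 9.57 pos [ 0.5671 -0.031   0.2414] yawY 0.0031 tilt [0.0008 0.0008] F [ 0.1 -0.5  0.1] T [ 0.02  0.02 -0.01] open 92.7 q [-0.04  0.38 -0.01  1.94  0.    0.82 -0.04]
```

View pics/w7.png

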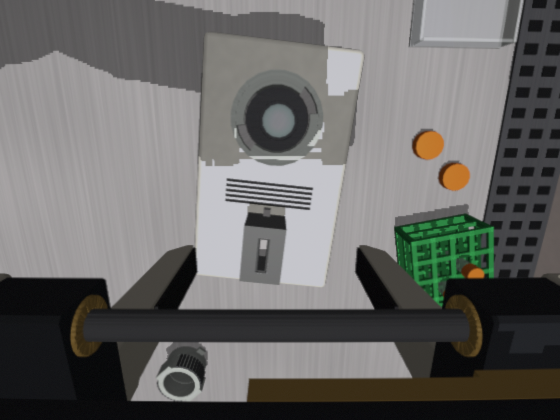

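```bash
python3 - <<'E'
from h import *
c,w=load('w7')
a=cv2.resize(w[65:170,225:330],(400,400),interpolation=cv2.INTER_CUBIC)
b=cv2.resize(w[210:290,225:305],(400,400),interpolation=cv2.INTER_CUBIC)
cv2.imwrite('pics/c7.png',np.hstack([a,b]))
E
```

```text
(no output)
```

View pics/c7.png

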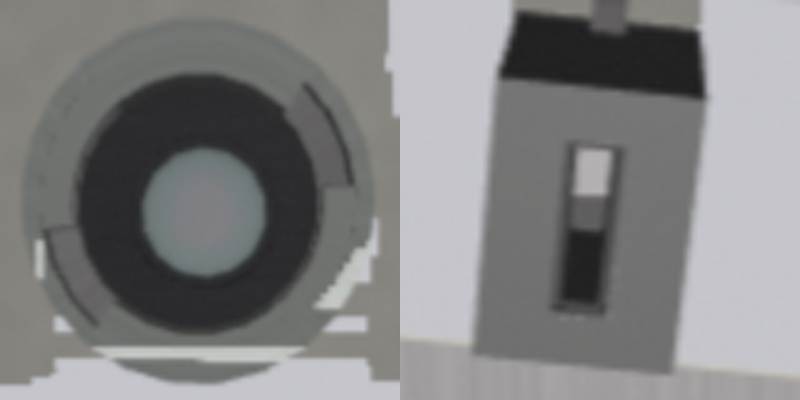

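```bash
python3 - <<'E'
from h import *
c,w=load('w7'); s=400/105
k=lambda *P:[(225+x/s-.4,65+y/s-.4) for x,y in P]
o=cast(c,k((22,200),(374,200),(198,17),(198,384)),.079)
print('cell',(o[0,0]+o[1,0])/2,(o[2,1]+o[3,1])/2,o[1,0]-o[0,0],o[2,1]-o[3,1])
print('lens',cast(c,k((204,211)),.112))
r=cast(c,k((305,83),(352,187)),.079).mean(0); l=cast(c,k((45,230),(98,325)),.079).mean(0)
print('slots',((r+l)/2).round(4),np.linalg.norm(r-l),np.degrees(np.arctan2(*(r-l)[[1,0]])))
k=lambda *P:[(225+x/5-.4,210+y/5-.4) for x,y in P]
b=cast(c,k((97,78),(306,98),(275,374),(72,354)),.105); print('box',b.mean(0).round(4),[round(np.linalg.norm(b[i]-b[i-1]),4) for i in range(4)])
u=b[0]+b[1]-b[2]-b[3]; v=b[1]+b[2]-b[0]-b[3]; print(np.degrees(np.arctan2(u[1],u[0])),np.degrees(np.arctan2(v[1],v[0])))
b=cast(c,k((167,143),(225,147),(205,313),(150,308)),.105); print('slot',b.mean(0).round(4),[round(np.linalg.norm(b[i]-b[i-1]),4) for i in range(4)])
u=b[0]+b[1]-b[2]-b[3]; print(np.degrees(np.arctan2(u[1],u[0])))
E
```

```text
cell 0.567473855147552 0.05127905029276218 0.09360567229315142 0.09388371178829255
lens [[0.56882196 0.0500377  0.112     ]]
slots [0.5676 0.0512 0.079 ] 0.07752672825383398 28.144606316902678
box [ 0.5524 -0.0871  0.105 ] [np.float64(0.0633), np.float64(0.0431), np.float64(0.0636), np.float64(0.0442)]
84.02391433696802 -5.9486570642674055
slot [ 0.5522 -0.087   0.105 ] [np.float64(0.0379), np.float64(0.0121), np.float64(0.0382), np.float64(0.0118)]
83.47651295625599
```

play_rows:
  delta_pos:
    - [-0.6,-0.3,0]
    - [-1,-0.49,0]
    - [-1,-0.49,0]
    - [-1,-0.49,0]
    - [-1,-0.49,0]
    - [-1,-0.49,0]
    - [-1,-0.49,0]
    - [-1,-0.49,0]
  turn:
    - [0,0,0]
    - [0,0,0]
    - [0,0,0]
    - [0,0,0]
    - [0,0,0]
    - [0,0,0]
    - [0,0,0]
    - [0,0,0]
  jaw: [93,93,93,93,93,93,93,93]

```text
t: 10.28
ee_pos: [0.4605, -0.2457, 0.2358]
tcp_rot: [-2.179, -2.25, -0.01]
force: [0.0, 0.2, -0.1]
opening: 1.003
```

play_rows:
  delta_pos:
    - [-0.7,-0.4,0]
    - [0,0,0]
    - [0,0,0]
    - [0,0,0]
    - [0,0,0]
    - [0,0,0]
    - [0,0,0]
    - [0,0,0]
  turn:
    - [0,0,0.5]
    - [0,0,1]
    - [0,0,1]
    - [0,0,1]
    - [0,0,1]
    - [0,0,1]
    - [0,0,1]
    - [0,0,1]
  jaw: [93,93,93,93,93,93,93,93]

```text
t: 10.95
ee_pos: [0.4487, -0.2642, 0.2318]
tcp_rot: [-2.759, -1.467, -0.002]
force: [0.5, -0.1, 0.4]
opening: 1.003
```

```bash
python3 - <<'E'
from h import *
st(); to((.4278,-.3167,.12),np.radians(-46.4))
E
```

```text
t 10.95 pos [ 0.4487 -0.2642  0.2318] yawY -0.5934 tilt [-0.0073  0.0159] F [ 0.5 -0.1  0.4] T [ 0.04  0.04 -0.03] open 93.3 q [ 0.29  0.35  0.19  2.05 -0.11  0.77 -0.05]
pos [ 0.4487 -0.2642  0.2318] t 10.95 d(u) [-1.87  0.46  3.7 ]
turn(u) [-0.2  -0.09  2.7 ]
```

play_rows:
  delta_pos:
    - [-0.4,0.2,0]
    - [-0.6,0.2,0.3]
    - [-0.4,0.1,0.6]
    - [0,0,0.6]
    - [0,0,0.3]
    - [0,0,0]
  turn:
    - [-0.1,-0.05,0.8]
    - [-0.1,-0.05,0.8]
    - [0,0,0.5]
    - [0,0,0.3]
    - [0,0,0]
    - [0,0,0]
  jaw: [93,93,93,93,93,93]

```text
t: 11.45
ee_pos: [0.4412, -0.2974, 0.1738]
tcp_rot: [-2.901, -1.2, -0.004]
force: [0.0, 0.9, 0.2]
opening: 1.004
```

```bash
python3 - <<'E'
from h import *
st(); to((.4278,-.3167,.12),np.radians(-46.4)); snap('wrist','w8')
E
```

```text
t 11.45 pos [ 0.4412 -0.2974  0.1738] yawY -0.7861 tilt [0.0013 0.0029] F [0.  0.9 0.2] T [0.02 0.06 0.02] open 93.3 q [ 0.33  0.44  0.22  2.09 -0.17  0.63 -0.12]
pos [ 0.4412 -0.2974  0.1738] t 11.45 d(u) [-0.78  0.14  1.79]
turn(u) [-0.02 -0.04  0.3 ]
```

View pics/w8.png

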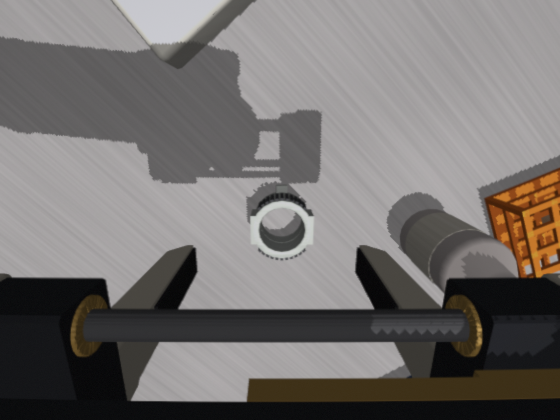

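```bash
python3 - <<'E'
from h import *
c,w=load('w8'); cv2.imwrite('pics/c8.png',cv2.resize(w[180:270,235:330],(760,720),interpolation=cv2.INTER_CUBIC)[:600])
E
```

```text
(no output)
```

View pics/c8.png

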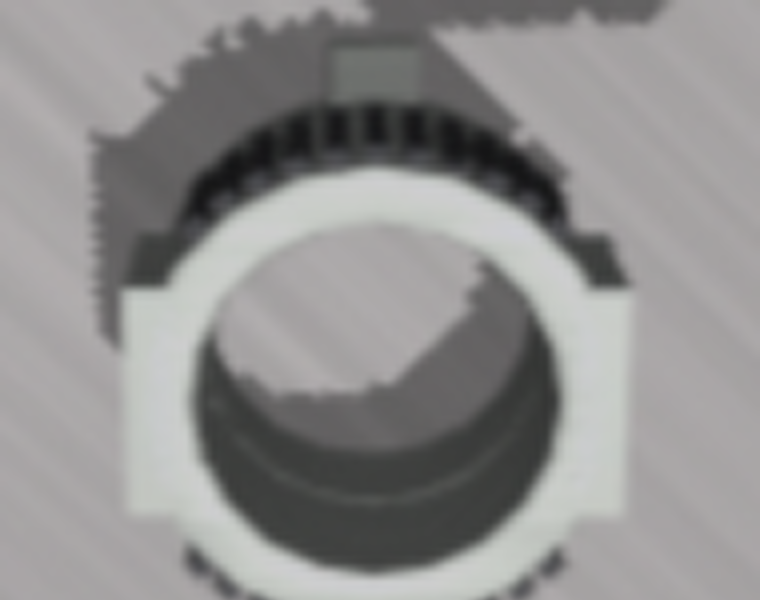

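```bash
python3 - <<'E'
from h import *
c,w=load('w8'); k=lambda *P:[(235+x/8-.44,180+y/8-.44) for x,y in P]
b=cast(c,k((122,287),(634,287),(628,517),(130,515)),.046); print(b.mean(0).round(4),[round(np.linalg.norm(b[i]-b[i-1]),4) for i in range(4)])
v=b[1]+b[2]-b[0]-b[3]; n=np.degrees(np.arctan2(v[1],v[0])); print(n)
l=cast(c,k((376,72)),.006)[0]; print('lug',l, np.degrees(np.arctan2(*(l-b.mean(0))[[1,0]])))
to((*b.mean(0)[:2],.025),np.radians(n))
E
```

```text
[ 0.4265 -0.3181  0.046 ] [np.float64(0.0301), np.float64(0.0631), np.float64(0.0304), np.float64(0.0631)]
-45.22215644325861
lug [ 0.45064995 -0.29426208  0.006     ] 44.64074872365399
pos [ 0.4416 -0.2973  0.1744] t 11.5 d(u) [-0.86  0.14  4.98]
turn(u) [-0.01 -0.04  0.05]
```

play_rows:
  delta_pos:
    - [-0.5,0.08,0.2]
    - [-0.3,0.06,0.6]
    - [-0.05,0,0.8]
    - [0,0,0.8]
    - [0,0,0.5]
    - [0,0,0.2]
    - [0,0,0]
  turn:
    - [0,0,0.05]
    - [0,0,0]
    - [0,0,0]
    - [0,0,0]
    - [0,0,0]
    - [0,0,0]
    - [0,0,0]
  jaw: [93,93,93,93,93,93,93]

```text
t: 12.08
ee_pos: [0.4343, -0.3151, 0.0833]
tcp_rot: [2.894, 1.216, 0.017]
force: [0.6, 0.6, -0.0]
opening: 1.002
```

```bash
python3 - <<'E'
from h import *
st(); to((.4265,-.3181,.026),np.radians(-45.2))
E
```

```text
t 12.08 pos [ 0.4343 -0.3151  0.0833] yawY -0.7755 tilt [0.0109 0.0023] F [ 0.6  0.6 -0. ] T [0.02 0.05 0.02] open 93.2 q [ 0.43  0.58  0.15  2.16 -0.22  0.41 -0.03]
pos [ 0.4343 -0.3151  0.0833] t 12.08 d(u) [-0.27 -0.13  1.91]
turn(u) [ 0.08 -0.12  0.17]
```

play_rows:
  delta_pos:
    - [-0.25,-0.12,0.2]
    - [0,0,0.4]
    - [0,0,0.3]
    - [0,0,0.1]
    - [0,0,0]
  turn:
    - [0.08,-0.12,0.17]
    - [0,0,0]
    - [0,0,0]
    - [0,0,0]
    - [0,0,0]
  jaw: [93,93,93,93,93]

```text
t: 12.5
ee_pos: [0.4282, -0.3186, 0.0555]
tcp_rot: [2.901, 1.196, 0.002]
force: [0.4, -0.3, 0.5]
opening: 1.003
```

```bash
python3 - <<'E'
from h import *
st(); to((.4265,-.3181,.026),np.radians(-45.2))
E
```

```text
t 12.5 pos [ 0.4282 -0.3186  0.0555] yawY -0.7888 tilt [ 0.0026 -0.0026] F [ 0.4 -0.3  0.5] T [-0.02  0.04 -0.05] open 93.2 q [ 0.44  0.63  0.14  2.17 -0.23  0.35 -0.02]
pos [ 0.4282 -0.3186  0.0555] t 12.5 d(u) [-0.03 -0.05  0.98]
turn(u) [ 0.05 -0.    0.  ]
```

play_rows:
  delta_pos:
    - [-0.03,-0.05,0.4]
    - [0,0,0.3]
    - [0,0,0.2]
    - [0,0,0.1]
    - [0,0,0]
  turn:
    - [0.05,0,0]
    - [0,0,0]
    - [0,0,0]
    - [0,0,0]
    - [0,0,0]
  jaw: [93,93,93,93,93]

```text
t: 12.92
ee_pos: [0.4269, -0.3186, 0.0236]
tcp_rot: [2.904, 1.197, 0.001]
force: [0.5, 0.6, 0.7]
opening: 1.003
```

```bash
python3 - <<'E'
from h import *
st(); to((.4265,-.3181,.026),np.radians(-45.2))
E
```

```text
t 12.92 pos [ 0.4269 -0.3186  0.0236] yawY -0.7889 tilt [ 0.0009 -0.0005] F [0.5 0.6 0.7] T [0.01 0.01 0.01] open 93.3 q [ 0.46  0.68  0.11  2.19 -0.24  0.28 -0.01]
pos [ 0.4269 -0.3186  0.0236] t 12.92 d(u) [ 0.   -0.02 -0.08]
turn(u) [ 0.01 -0.   -0.  ]
```

play_rows:
  delta_pos:
    - [0,0,-0.1]
    - [0,0,0]
    - [0,0,0]
    - [0,0,0]
    - [0,0,0]
    - [0,0,0]
    - [0,0,0]
  turn:
    - [0,0,0]
    - [0,0,0]
    - [0,0,0]
    - [0,0,0]
    - [0,0,0]
    - [0,0,0]
    - [0,0,0]
  jaw: [80,70,66,60,55,55,55]
  squeeze: 25

```text
t: 13.5
ee_pos: [0.4271, -0.3188, 0.0275]
tcp_rot: [2.903, 1.196, 0.002]
force: [-0.4, -0.1, -1.8]
opening: 0.676
```

```bash
python3 - <<'E'
from h import *
st()
E
```

```text
t 13.5 pos [ 0.4271 -0.3188  0.0275] yawY -0.7891 tilt [ 0.0014 -0.0008] F [-0.4 -0.1 -1.8] T [-0.    0.02  0.02] open 62.9 q [ 0.46  0.68  0.11  2.18 -0.24  0.29 -0.01]
```

play_rows:
  delta_pos:
    - [0,0,-0.3]
    - [0,0,-0.7]
    - [0,0,-1]
    - [0,0,-1]
    - [0,0,-1]
    - [0,0,-1]
    - [0,0,-1]
    - [0,0,-0.3]
  turn:
    - [0,0,0]
    - [0,0,0]
    - [0,0,-0.5]
    - [0,0,-1]
    - [0,0,-1]
    - [0,0,-1]
    - [0,0,-1]
    - [0,0,-1]
  jaw: [55,55,55,55,55,55,55,55]

```text
t: 14.17
ee_pos: [0.4234, -0.3171, 0.2252]
tcp_rot: [-2.554, -1.819, 0.009]
force: [1.2, -0.3, -2.3]
opening: 0.673
```

play_rows:
  delta_pos:
    - [0,0,0]
    - [0,0,0]
    - [0,0,0]
    - [0,0,0]
    - [0,0,0]
    - [0,0,0]
  turn:
    - [0,0,-1]
    - [0,0,-1]
    - [0,0,-1]
    - [0,0,-0.8]
    - [0,0,0]
    - [0,0,0]
  jaw: [55,55,55,55,55,55]

```text
t: 14.67
ee_pos: [0.4222, -0.3176, 0.2344]
tcp_rot: [2.234, 2.206, -0.006]
force: [-0.7, 0.7, -1.7]
opening: 0.677
```

```bash
python3 - <<'E'
from h import *
st(); to((.5675,-.03,.23),0)
E
```

```text
t 14.67 pos [ 0.4222 -0.3176  0.2344] yawY -0.0125 tilt [-0.0008 -0.0043] F [-0.7  0.7 -1.7] T [-0.02 -0.02 -0.04] open 62.9 q [ 0.52  0.34  0.02  2.03 -0.    0.76  0.53]
pos [ 0.4222 -0.3176  0.2344] t 14.67 d(u) [9.65 4.72 0.1 ]
turn(u) [-0.01  0.05 -0.16]
```

play_rows:
  delta_pos:
    - [0.6,0.3,0]
    - [1,0.49,0]
    - [1,0.49,0]
    - [1,0.49,0]
    - [1,0.49,0]
    - [1,0.49,0]
    - [1,0.49,0]
    - [1,0.49,0]
  turn:
    - [0,0,0]
    - [0,0,0]
    - [0,0,0]
    - [0,0,0]
    - [0,0,0]
    - [0,0,0]
    - [0,0,0]
    - [0,0,0]
  jaw: [55,55,55,55,55,55,55,55]

```text
t: 15.33
ee_pos: [0.5384, -0.0926, 0.2339]
tcp_rot: [2.275, 2.162, -0.015]
force: [0.7, -0.9, -1.8]
opening: 0.678
```

play_rows:
  delta_pos:
    - [1,0.49,0]
    - [0.7,0.3,0]
    - [0,0,0]
    - [0,0,0]
    - [0,0,0]
    - [0,0,0]
    - [0,0,0]
    - [0,0,0]
  turn:
    - [0,0,0]
    - [0,0,-0.5]
    - [0,0,-1]
    - [0,0,-1]
    - [0,0,-1]
    - [0,0,-1]
    - [0,0,-1]
    - [0,0,-1]
  jaw: [55,55,55,55,55,55,55,55]

```text
t: 16.0
ee_pos: [0.5676, -0.0273, 0.2328]
tcp_rot: [-1.621, -2.688, 0.015]
force: [0.2, -0.2, -1.0]
opening: 0.678
```

play_rows:
  delta_pos:
    - [0,0,0]
    - [0,0,0]
    - [0,0,0]
    - [0,0,0]
    - [0,0,0]
    - [0,0,0]
    - [0,0,0]
    - [0,0,0]
  turn:
    - [0,0,-1]
    - [0,0,-1]
    - [0,0,-1]
    - [0,0,-1]
    - [0,0,-1]
    - [0,0,-1]
    - [0,0,-1]
    - [0,0,-1]
  jaw: [55,55,55,55,55,55,55,55]

```text
t: 16.67
ee_pos: [0.5648, -0.028, 0.2323]
tcp_rot: [-0.673, -3.058, 0.02]
force: [-0.2, -0.6, -2.1]
opening: 0.675
```

```bash
python3 - <<'E'
from h import *
st(); to((.5675,.0512,.23),np.radians(118.3))
E
```

```text
t 16.67 pos [ 0.5648 -0.028   0.2323] yawY 1.1378 tilt [-0.0129 -0.0101] F [-0.2 -0.6 -2.1] T [ 0.02 -0.03 -0.02] open 62.8 q [ 0.19  0.42 -0.34  1.93  0.19  0.84  0.88]
pos [ 0.5648 -0.028   0.2323] t 16.67 d(u) [1.03 2.44 0.05]
turn(u) [ -0.13  -0.17 -11.59]
```

play_rows:
  delta_pos:
    - [0,0,0]
    - [0,0,0]
    - [0,0,0]
    - [0,0,0]
    - [0,0,0]
    - [0,0,0]
    - [0,0,0]
    - [0,0,0]
  turn:
    - [-0.1,-0.15,-1]
    - [0,0,-1]
    - [0,0,-1]
    - [0,0,-1]
    - [0,0,-1]
    - [0,0,-1]
    - [0,0,-1]
    - [0,0,-1]
  jaw: [55,55,55,55,55,55,55,55]

```text
t: 17.33
ee_pos: [0.5618, -0.0296, 0.2316]
tcp_rot: [0.342, -3.117, 0.017]
force: [0.1, -0.6, -1.7]
opening: 0.672
```

play_rows:
  delta_pos:
    - [0,0,0]
    - [0,0,0]
    - [0,0,0]
    - [0,0,0]
    - [0,0,0]
    - [0,0,0]
  turn:
    - [0,0,-1]
    - [0,0,-1]
    - [0,0,-1]
    - [0,0,-0.4]
    - [0,0,0]
    - [0,0,0]
  jaw: [55,55,55,55,55,55]

```text
t: 17.83
ee_pos: [0.5598, -0.0313, 0.2307]
tcp_rot: [0.763, -3.034, 0.018]
force: [-0.1, -0.6, -2.1]
opening: 0.682
```

```bash
python3 - <<'E'
from h import *
st(); to((.5675,.0512,.2),np.radians(118.3))
E
```

```text
t 17.83 pos [ 0.5598 -0.0313  0.2307] yawY 2.0636 tilt [-0.0095 -0.0145] F [-0.1 -0.6 -2.1] T [ 0.13 -0.05 -0.01] open 63.4 q [ 0.36  0.45 -0.58  1.94  0.33  0.87  1.67]
pos [ 0.5598 -0.0313  0.2307] t 17.83 d(u) [-1.54  2.31  0.98]
turn(u) [-0.1  -0.19 -0.01]
```

play_rows:
  delta_pos:
    - [-0.4,0.6,0]
    - [-0.55,0.85,0]
    - [-0.4,0.6,0.2]
    - [-0.15,0.25,0.3]
    - [0,0,0.2]
    - [0,0,0]
  turn:
    - [-0.1,-0.19,0]
    - [0,0,0]
    - [0,0,0]
    - [0,0,0]
    - [0,0,0]
    - [0,0,0]
  jaw: [55,55,55,55,55,55]

```text
t: 18.33
ee_pos: [0.5671, 0.0514, 0.2085]
tcp_rot: [0.736, -3.053, 0.004]
force: [-0.3, -0.3, -2.0]
opening: 0.679
```

```bash
python3 - <<'E'
from h import *
st(); to((.5675,.0512,.165),np.radians(118.3))
E
```

```text
t 18.33 pos [0.5671 0.0514 0.2085] yawY 2.0439 tilt [-0.0003 -0.0024] F [-0.3 -0.3 -2. ] T [ 0.11 -0.04  0.  ] open 63.2 q [ 0.21  0.48 -0.57  1.95  0.35  0.82  1.49]
pos [0.5671 0.0514 0.2085] t 18.33 d(u) [-0.01 -0.01  1.45]
turn(u) [-0.03 -0.02 -0.26]
```

play_rows:
  delta_pos:
    - [0,0,0.3]
    - [0,0,0.4]
    - [0,0,0.4]
    - [0,0,0.25]
    - [0,0,0]
  turn:
    - [-0.03,-0.02,-0.26]
    - [0,0,0]
    - [0,0,0]
    - [0,0,0]
    - [0,0,0]
  jaw: [55,55,55,55,55]

```text
t: 18.75
ee_pos: [0.567, 0.0467, 0.1642]
tcp_rot: [0.76, -3.047, 0.002]
force: [-0.7, -0.8, -1.2]
opening: 0.673
```

```bash
python3 - <<'E'
from h import *
st(); to((.5675,.0512,.165),np.radians(118.3)); snap('wrist','w9'); c,d=snap('side','d9'); c2,s=snap('scene','s9')
a=cv2.resize(d[120:240,230:390],(533,400),interpolation=cv2.INTER_CUBIC)
b=cv2.resize(s[160:270,230:340],(400,400),interpolation=cv2.INTER_CUBIC)
cv2.imwrite('pics/c9.png',np.hstack([a[:,:400],b]))
E
```

```text
t 18.75 pos [0.567  0.0467 0.1642] yawY 2.0599 tilt [-0.0004 -0.0017] F [-0.7 -0.8 -1.2] T [ 0.18 -0.    0.  ] open 62.6 q [ 0.19  0.53 -0.54  1.99  0.41  0.73  1.47]
pos [0.567  0.0467 0.1642] t 18.75 d(u) [-0.09  0.12 -0.03]
turn(u) [-0.02 -0.01 -0.06]
```

View pics/w9.png

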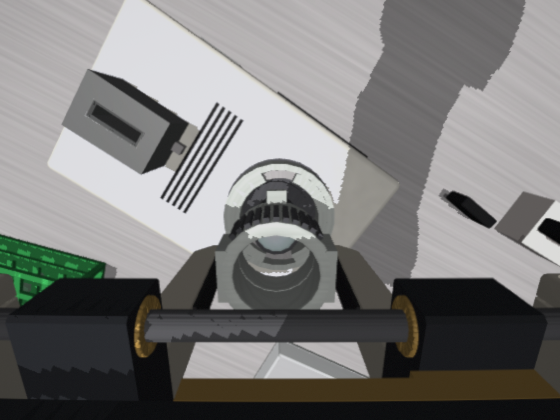

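View pics/c9.png

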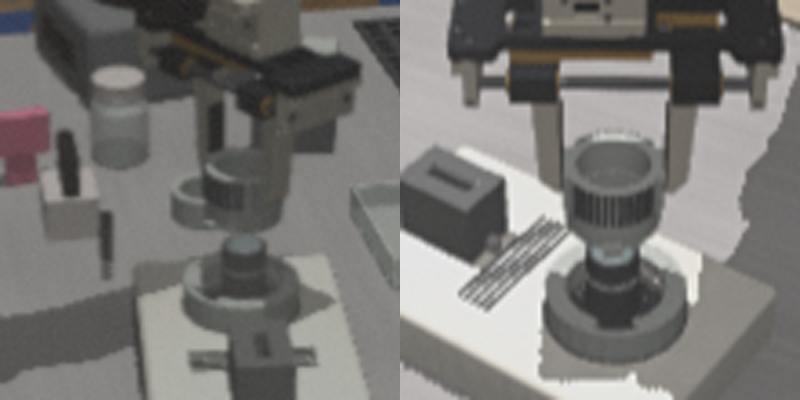

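```bash
python3 - <<'E'
from h import *
c,w=load('w9'); cv2.imwrite('pics/c10.png',cv2.resize(w[150:320,200:350],(600,680),interpolation=cv2.INTER_CUBIC)[:600])
print(proj(c,[(.5675,.0512,.079)]), c['extrinsics'][:3,3])
E
```

```text
[[278.67787666 219.54185484]] [0.49900549 0.01215969 0.3294681 ]
```

View pics/c10.png

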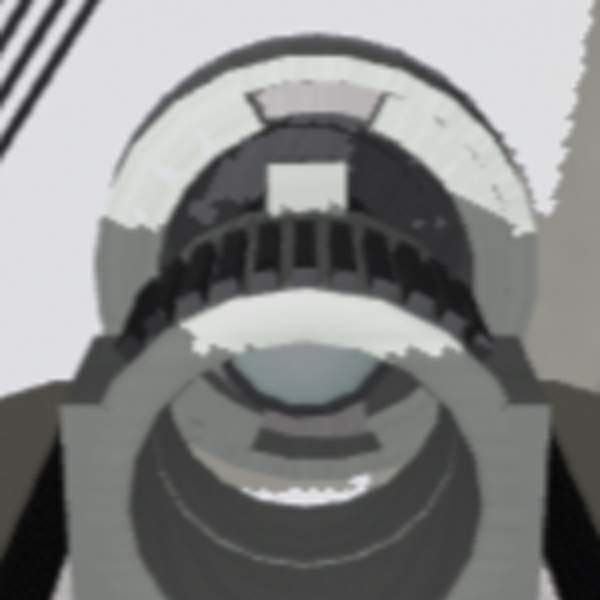

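```bash
python3 - <<'E'
from h import *
c,w=load('w9'); k=lambda *P:[(200+x/4-.38,150+y/4-.38) for x,y in P]
for z in np.arange(.170,.20,.004):
    b=cast(c,k((60,405),(550,405)),z); print(z.round(3),np.linalg.norm(b[1]-b[0]).round(4),b.mean(0).round(4))
Rm=R.from_rotvec(sensors.observe()['tcp_rot']).as_matrix(); print(Rm.round(3))
# lug outer edge top z~?; slot center
print(cast(c,k((316,105)),.079), cast(c,k((308,165)),.1642-.026+.006), cast(c,k((308,213)),.1642-.026+.006))
E
```

```text
0.17 0.0681 [0.5595 0.0442 0.17  ]
0.174 0.0664 [0.5579 0.0434 0.174 ]
0.178 0.0647 [0.5564 0.0426 0.178 ]
0.182 0.063 [0.5549 0.0418 0.182 ]
0.186 0.0613 [0.5534 0.041  0.186 ]
0.19 0.0596 [0.5519 0.0402 0.19  ]
0.194 0.0578 [0.5504 0.0394 0.194 ]
0.198 0.0561 [0.5488 0.0386 0.198 ]
[[-0.882 -0.47   0.002]
 [-0.47   0.882 -0.001]
 [-0.001 -0.002 -1.   ]]
[[0.53466077 0.03363963 0.079     ]] [[0.53408479 0.03130598 0.1442    ]] [[0.54075709 0.03484751 0.1442    ]]
```

play_rows:
  delta_pos:
    - [-0.06,0.1,0.2]
    - [0,0,0.3]
    - [0,0,0.3]
    - [0,0,0.2]
    - [0,0,0]
  turn:
    - [-0.02,-0.01,-0.06]
    - [0,0,0]
    - [0,0,0]
    - [0,0,0]
    - [0,0,0]
  jaw: [55,55,55,55,55]

```text
t: 19.32
ee_pos: [0.5694, 0.0514, 0.1349]
tcp_rot: [-0.767, 3.041, -0.0]
force: [0.3, 0.2, -0.8]
opening: 0.677
```

```bash
python3 - <<'E'
from h import *
st(); to((.5672,.0500,.12),np.radians(118.3))
E
```

```text
t 19.32 pos [0.5694 0.0514 0.1349] yawY 2.0651 tilt [0.0056 0.0013] F [ 0.3  0.2 -0.8] T [ 0.07 -0.02 -0.02] open 62.9 q [ 0.16  0.57 -0.51  2.01  0.44  0.66  1.43]
pos [0.5694 0.0514 0.1349] t 19.32 d(u) [ 0.09 -0.01  0.5 ]
turn(u) [-0.02  0.07  0.  ]
```

play_rows:
  delta_pos:
    - [0.09,-0.01,0]
    - [0,0,0.2]
    - [0,0,0.15]
    - [0,0,0]
  turn:
    - [-0.02,0.07,0]
    - [0,0,0]
    - [0,0,0]
    - [0,0,0]
  jaw: [55,55,55,55]

```text
t: 19.65
ee_pos: [0.5668, 0.0499, 0.123]
tcp_rot: [0.769, -3.045, -0.0]
force: [-1.2, -0.2, -2.3]
opening: 0.673
```

```bash
python3 - <<'E'
from h import *
st(); to((.5672,.0500,.094),np.radians(118.3)); c,w=snap('wrist','w10')
cv2.imwrite('pics/c11.png',cv2.resize(w[150:320,200:350],(600,680),interpolation=cv2.INTER_CUBIC)[:600])
E
```

```text
t 19.65 pos [0.5668 0.0499 0.123 ] yawY 2.0655 tilt [-0.0015 -0.0002] F [-1.2 -0.2 -2.3] T [ 0.14 -0.04 -0.03] open 62.6 q [ 0.16  0.59 -0.5   2.02  0.46  0.65  1.42]
pos [0.5668 0.0499 0.123 ] t 19.65 d(u) [-0.02 -0.    0.97]
turn(u) [ 0.01 -0.02  0.01]
```

View pics/c11.png

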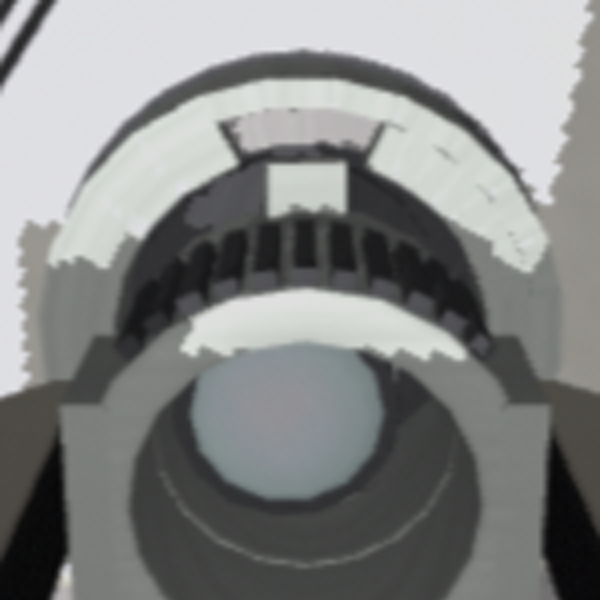

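```bash
python3 - <<'E'
from h import *
c,w=load('w10'); k=lambda *P:[(200+x/4-.38,150+y/4-.38) for x,y in P]
M=R.from_rotvec(sensors.observe()['tcp_rot']).as_matrix(); t=sensors.observe()['ee_pos']
def tl(p): return ((p-t)@M*1000).round(1)
print('slot outer mid',tl(cast(c,k((302,110)),.079)),'slot corners',tl(cast(c,k((220,122),(383,122)),.079)))
print('lug tip top',tl(cast(c,k((308,162)),.101)))
print('expected cell', tl(np.array([[.5675,.0512,.079]])), 'lens', tl(cast(c,k((288,420)),.114)))
for z in (.138,.140,.142,.144): print(z,tl(cast(c,k((60,405),(550,405)),z)))
E
```

```text
slot outer mid [[40.6  0.9 44.3]] slot corners [[ 38.6 -13.1  44.3]
 [ 38.6  14.7  44.3]]
lug tip top [[36.3  1.9 22.3]]
expected cell [[-1.3  0.8 44.2]] lens [[-0.9 -1.3  9.2]]
0.138 [[ 11.9 -30.7 -14.8]
 [ 11.8  33.4 -14.7]]
0.14 [[ 12.8 -30.3 -16.8]
 [ 12.6  33.  -16.7]]
0.142 [[ 13.6 -29.9 -18.8]
 [ 13.5  32.5 -18.7]]
0.144 [[ 14.5 -29.5 -20.8]
 [ 14.3  32.1 -20.7]]
```

play_rows:
  delta_pos:
    - [0.03,-0.03,0.15]
    - [0,0,0.2]
    - [0,0,0.15]
    - [0,0,0.1]
    - [0,0,0]
  turn:
    - [0,-0.02,0]
    - [0,0,0]
    - [0,0,0]
    - [0,0,0]
    - [0,0,0]
  jaw: [55,55,55,55,55]

```text
t: 20.12
ee_pos: [0.5669, 0.0485, 0.1038]
tcp_rot: [-0.768, 3.045, 0.001]
force: [0.1, 0.5, -2.0]
opening: 0.673
```

```bash
python3 - <<'E'
from h import *
st(); to((.5668,.049,.094),np.radians(118.3))
E
```

```text
t 20.12 pos [0.5669 0.0485 0.1038] yawY 2.0651 tilt [0.0014 0.0009] F [ 0.1  0.5 -2. ] T [ 0.13 -0.03  0.  ] open 62.6 q [ 0.14  0.61 -0.48  2.04  0.48  0.6   1.4 ]
pos [0.5669 0.0485 0.1038] t 20.12 d(u) [-0.01  0.02  0.33]
turn(u) [0.   0.02 0.01]
```

play_rows:
  delta_pos:
    - [0,0.01,0.1]
    - [0,0,0.1]
    - [0,0,0.08]
    - [0,0,0.05]
    - [0,0,0]
  turn:
    - [0,0.02,0]
    - [0,0,0]
    - [0,0,0]
    - [0,0,0]
    - [0,0,0]
  jaw: [55,55,55,55,55]

```text
t: 20.53
ee_pos: [0.5669, 0.049, 0.0933]
tcp_rot: [-0.769, 3.046, -0.0]
force: [-1.8, -0.1, 3.1]
opening: 0.679
```

```bash
python3 - <<'E'
from h import *
st(); to((.5668,.049,.094),np.radians(118.3)); c,w=snap('wrist','w11')
cv2.imwrite('pics/c12.png',cv2.resize(w[150:320,200:350],(600,680),interpolation=cv2.INTER_CUBIC)[:600])
E
```

```text
t 20.53 pos [0.5669 0.049  0.0933] yawY 2.0654 tilt [ 0.0002 -0.0002] F [-1.8 -0.1  3.1] T [0.01 0.33 0.01] open 63.2 q [ 0.13  0.62 -0.47  2.04  0.5   0.58  1.38]
pos [0.5669 0.049  0.0933] t 20.53 d(u) [ 0.    0.   -0.02]
turn(u) [-0.    0.    0.01]
```

View pics/c12.png

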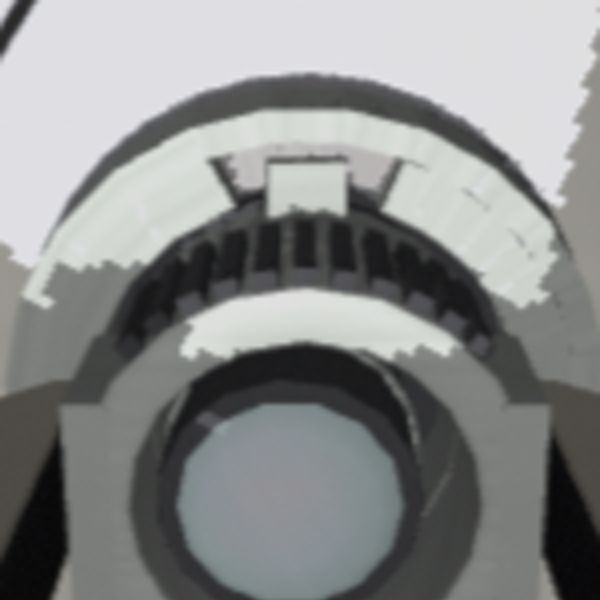

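play_rows:
  delta_pos:
    - [0,0,0.02]
    - [0,0,0.02]
    - [0,0,0.02]
    - [0,0,0.02]
    - [0,0,0.02]
    - [0,0,0]
  turn:
    - [0,0,0.4]
    - [0,0,0.6]
    - [0,0,0.6]
    - [0,0,0.6]
    - [0,0,0.6]
    - [0,0,0]
  jaw: [55,55,55,55,55,55]

```text
t: 21.08
ee_pos: [0.5684, 0.0488, 0.0924]
tcp_rot: [-0.398, 3.112, -0.002]
force: [-1.3, 1.4, -1.4]
opening: 0.678
```

```bash
python3 - <<'E'
from h import *
st(); to((.5669,.049,.092),np.radians(48.3))
E
```

```text
t 21.08 pos [0.5684 0.0488 0.0924] yawY 1.8254 tilt [ 0.0042 -0.0007] F [-1.3  1.4 -1.4] T [ 0.19  0.3  -0.01] open 63.0 q [ 0.09  0.61 -0.4   2.05  0.44  0.56  1.2 ]
pos [0.5684 0.0488 0.0924] t 21.08 d(u) [0.05 0.02 0.01]
turn(u) [ 0.    0.06 12.28]
```

play_rows:
  delta_pos:
    - [0.04,0.02,0.05]
    - [0,0,0.03]
    - [0,0,0.03]
    - [0,0,0.03]
    - [0,0,0.03]
    - [0,0,0]
  turn:
    - [0,0.06,0.6]
    - [0,0,0.7]
    - [0,0,0.7]
    - [0,0,0.7]
    - [0,0,0.5]
    - [0,0,0]
  jaw: [55,55,55,55,55,55]

```text
t: 21.58
ee_pos: [0.5678, 0.051, 0.0913]
tcp_rot: [0.008, 3.138, -0.003]
force: [-0.4, -1.3, -2.9]
opening: 0.677
```

```bash
python3 - <<'E'
from h import *
st(); to((.5669,.049,.091),np.radians(48.3)); c,w=snap('wrist','w12')
cv2.imwrite('pics/c13.png',cv2.resize(w[150:320,200:350],(600,680),interpolation=cv2.INTER_CUBIC)[:600])
E
```

```text
t 21.58 pos [0.5678 0.051  0.0913] yawY 1.566 tilt [ 0.004  -0.0017] F [-0.4 -1.3 -2.9] T [-0.06 -0.01  0.01] open 63.0 q [ 0.03  0.61 -0.32  2.05  0.37  0.53  1.01]
pos [0.5678 0.051  0.0913] t 21.58 d(u) [ 0.03 -0.07  0.01]
turn(u) [-0.    0.06  9.04]
```

View pics/c13.png

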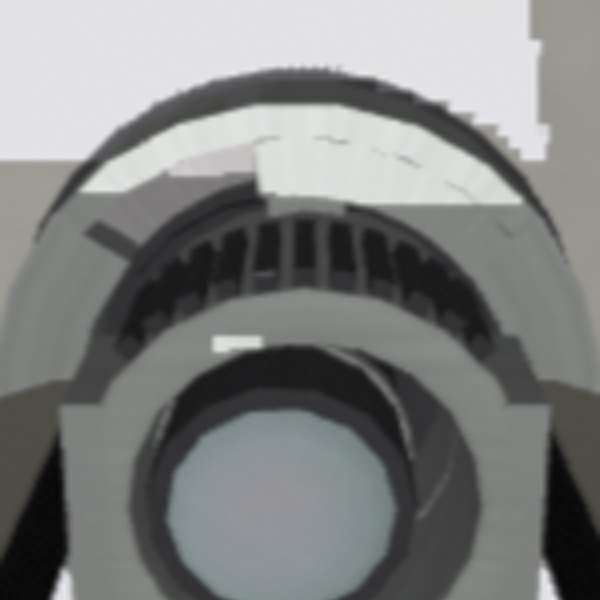

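play_rows:
  delta_pos:
    - [0.02,-0.04,0.04]
    - [0,0,0.03]
    - [0,0,0.03]
    - [0,0,0.03]
    - [0,0,0.03]
    - [0,0,0.03]
    - [0,0,0]
  turn:
    - [0,0.05,0.6]
    - [0,0,0.8]
    - [0,0,0.8]
    - [0,0,0.8]
    - [0,0,0.8]
    - [0,0,0.5]
    - [0,0,0]
  jaw: [55,55,55,55,55,55,55]

```text
t: 22.22
ee_pos: [0.5676, 0.0518, 0.0897]
tcp_rot: [0.543, 3.091, 0.0]
force: [-0.2, -1.5, -2.0]
opening: 0.672
```

```bash
python3 - <<'E'
from h import *
st(); to((.5669,.0495,.0888),np.radians(48.3))
E
```

```text
t 22.22 pos [0.5676 0.0518 0.0897] yawY 1.2232 tilt [ 0.0036 -0.0005] F [-0.2 -1.5 -2. ] T [-0.22 -0.05 -0.03] open 62.5 q [-0.04  0.6  -0.23  2.06  0.26  0.51  0.77]
pos [0.5676 0.0518 0.0897] t 22.22 d(u) [-0.   -0.08  0.03]
turn(u) [0.02 0.04 4.75]
```

play_rows:
  delta_pos:
    - [0,-0.03,0.03]
    - [0,0,0.03]
    - [0,0,0.03]
    - [0,0,0.03]
    - [0,0,0.03]
    - [0,0,0]
  turn:
    - [0,0.05,0.6]
    - [0,0,0.8]
    - [0,0,0.8]
    - [0,0,0.8]
    - [0,0,0.6]
    - [0,0,0]
  jaw: [55,55,55,55,55,55]

```text
t: 22.72
ee_pos: [0.5675, 0.0516, 0.0884]
tcp_rot: [0.979, 2.983, 0.003]
force: [-0.7, -0.9, -2.0]
opening: 0.676
```

```bash
python3 - <<'E'
from h import *
st(); to((.5669,.0495,.0878),np.radians(48.3))
E
```

```text
t 22.72 pos [0.5675 0.0516 0.0884] yawY 0.9364 tilt [0.0019 0.0011] F [-0.7 -0.9 -2. ] T [-0.2   0.25  0.05] open 62.9 q [-0.09  0.6  -0.15  2.06  0.17  0.49  0.57]
pos [0.5675 0.0516 0.0884] t 22.72 d(u) [-0.03 -0.07  0.02]
turn(u) [0.03 0.01 1.17]
```

play_rows:
  delta_pos:
    - [0,0,0.03]
    - [0,0,0.03]
    - [0,0,0.03]
    - [0,0,0]
  turn:
    - [0,0,0.5]
    - [0,0,0.5]
    - [0,0,0.4]
    - [0,0,0]
  jaw: [55,55,55,55]

```text
t: 23.05
ee_pos: [0.5675, 0.0499, 0.0882]
tcp_rot: [1.127, 2.929, -0.002]
force: [-0.0, 0.8, -7.0]
opening: 0.672
```

```bash
python3 - <<'E'
from h import *
st(); to((.5669,.0495,.0878),np.radians(48.3))
E
```

```text
t 23.05 pos [0.5675 0.0499 0.0882] yawY 0.8363 tilt [ 0.0029 -0.0024] F [-0.   0.8 -7. ] T [ 0.05 -0.    0.77] open 62.5 q [-0.11  0.6  -0.12  2.06  0.14  0.49  0.5 ]
pos [0.5675 0.0499 0.0882] t 23.05 d(u) [ 0.01 -0.02  0.01]
turn(u) [ 0.    0.05 -0.08]
```

play_rows:
  delta_pos:
    - [0,0,0.02]
    - [0,0,0]
  turn:
    - [0,0,0.4]
    - [0,0,0.2]
  jaw: [55,55]

```text
t: 23.22
ee_pos: [0.5683, 0.0493, 0.0883]
tcp_rot: [1.186, 2.903, -0.003]
force: [-1.3, -1.9, -0.8]
opening: 0.683
```

```bash
python3 - <<'E'
from h import *
st()
E
```

```text
t 23.22 pos [0.5683 0.0493 0.0883] yawY 0.7955 tilt [ 0.0045 -0.0038] F [-1.3 -1.9 -0.8] T [-0.31  0.31  1.65] open 63.5 q [-0.12  0.59 -0.1   2.06  0.13  0.49  0.47]
```

play_rows:
  delta_pos:
    - [0,0,0]
    - [0,0,0]
    - [0,0,0]
    - [0,0,0]
    - [0,0,0]
  turn:
    - [0,0,-0.4]
    - [0,0,0]
    - [0,0,0]
    - [0,0,0]
    - [0,0,0]
  jaw: [63,66,70,80,88]

```text
t: 23.63
ee_pos: [0.5689, 0.05, 0.0875]
tcp_rot: [1.135, 2.924, -0.0]
force: [0.0, 0.8, 0.3]
opening: 0.85
```

```bash
python3 - <<'E'
from h import *
st()
E
```

```text
t 23.63 pos [0.5689 0.05   0.0875] yawY 0.8303 tilt [ 0.0048 -0.0019] F [0.  0.8 0.3] T [-0.01 -0.06  0.01] open 79.0 q [-0.11  0.6  -0.11  2.06  0.14  0.49  0.5 ]
```

play_rows:
  delta_pos:
    - [0,0,-0.2]
    - [0,0,-0.5]
    - [0,0,-1]
    - [0,0,-1]
    - [0,0,-1]
    - [0,0,-1]
    - [0,0,-0.5]
    - [0,0,0]
  turn:
    - [0,0,0]
    - [0,0,0]
    - [0,0,0]
    - [0,0,0]
    - [0,0,0]
    - [0,0,0]
    - [0,0,0.5]
    - [0,0,0]
  jaw: [93,93,93,93,93,93,93,93]

```text
t: 24.3
ee_pos: [0.5669, 0.0508, 0.2511]
tcp_rot: [1.198, 2.904, -0.0]
force: [0.6, -0.3, 0.2]
opening: 1.001
```

```bash
python3 - <<'E'
from h import *
st(); c,w=snap('wrist','w13'); c,d=snap('side','d13'); c2,s=snap('scene','s13')
a=cv2.resize(d[130:250,230:390],(533,400),interpolation=cv2.INTER_CUBIC)
b=cv2.resize(s[180:290,230:340],(400,400),interpolation=cv2.INTER_CUBIC)
cv2.imwrite('pics/c14.png',np.hstack([a[:,:400],b]))
E
```

```text
t 24.3 pos [0.5669 0.0508 0.2511] yawY 0.7881 tilt [ 0.0003 -0.0004] F [ 0.6 -0.3  0.2] T [ 0.03 -0.08  0.04] open 93.1 q [-0.08  0.38 -0.15  1.92  0.07  0.85  0.52]
```

View pics/w13.png

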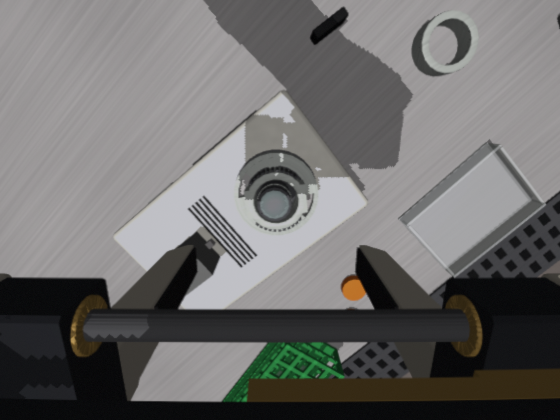

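View pics/c14.png

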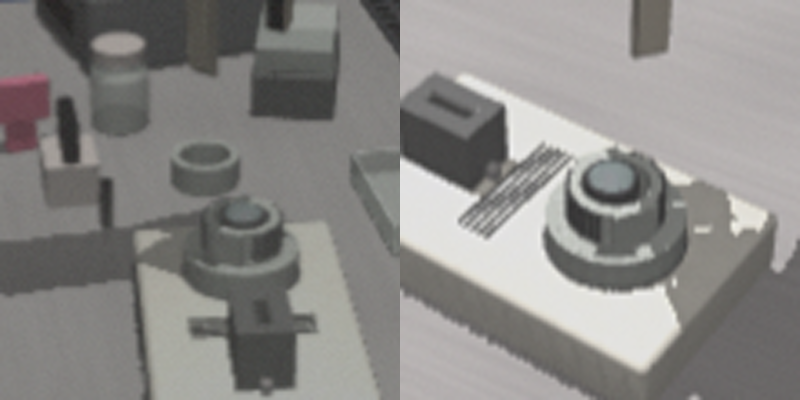

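```bash
python3 - <<'E'
from h import *
c,w=load('w13'); cv2.imwrite('pics/c15.png',cv2.resize(w[140:250,220:330],(600,600),interpolation=cv2.INTER_CUBIC))
sc,s=load('s13'); sd,d=load('d13')
cv2.imwrite('pics/c16.png',np.hstack([cv2.resize(s[225:290,380:440],(400,433),interpolation=cv2.INTER_CUBIC),cv2.resize(d[150:200,220:270],(400,433),interpolation=cv2.INTER_CUBIC)]))
E
```

```text
(no output)
```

View pics/c15.png

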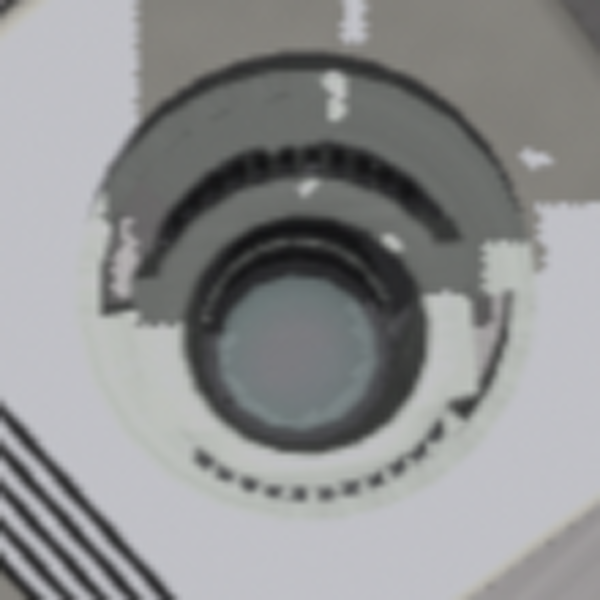

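View pics/c16.png

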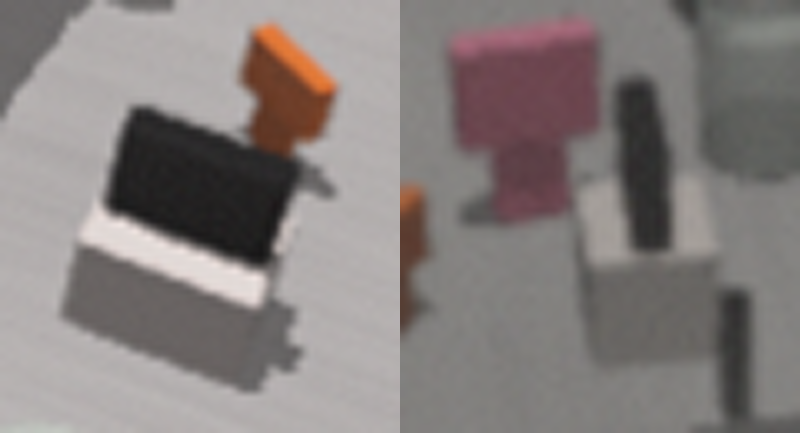

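```bash
python3 - <<'E'
from h import *
sc,s=load('s13'); k=lambda *P:[(380+x/6.667-.4,225+y/6.667-.4) for x,y in P]
b=cast(sc,k((130,112),(293,162)),.086); print(b,np.linalg.norm(b[1]-b[0]),np.degrees(np.arctan2(*(b[1]-b[0])[[1,0]])))
b=cast(sc,k((82,240),(265,305)),.042); print(b,np.linalg.norm(b[1]-b[0]),np.degrees(np.arctan2(*(b[1]-b[0])[[1,0]])))
print('orange',cast(sc,k((265,150)),.0),'small blk',cast(sc,[(366,260)],0.))
to((.46,.25,.25),0)
E
```

```text
[[0.45641863 0.28544744 0.086     ]
 [0.45329078 0.34164593 0.086     ]] 0.05628546874627297 93.18562822689287
[[0.48098416 0.28340571 0.042     ]
 [0.47990374 0.34817922 0.042     ]] 0.06478251995649897 90.95560366520934
orange [[0.35822914 0.32605881 0.        ]] small blk [[0.46944377 0.2202087  0.        ]]
pos [0.5652 0.0505 0.2469] t 24.45 d(u) [ 7.17  2.26 -0.09]
turn(u) [-0.07 -0.01  9.89]
```

play_rows:
  delta_pos:
    - [0,0,0]
    - [0,0,0]
    - [0,0,0]
    - [0,0,0]
    - [0,0,0]
    - [0,0,0]
    - [0,0,0]
    - [0,0,0]
  turn:
    - [0,0,0.6]
    - [0,0,1]
    - [0,0,1]
    - [0,0,1]
    - [0,0,1]
    - [0,0,1]
    - [0,0,1]
    - [0,0,1]
  jaw: [93,93,93,93,93,93,93,93]

```text
t: 25.12
ee_pos: [0.5579, 0.049, 0.2319]
tcp_rot: [-2.019, -2.383, 0.037]
force: [0.8, 0.5, 0.3]
opening: 1.003
```

play_rows:
  delta_pos:
    - [0.4,-0.2,0]
    - [0.8,-0.4,0]
    - [1,-0.55,0]
    - [1,-0.55,0]
    - [1,-0.55,0]
    - [1,-0.55,0]
    - [0.8,-0.4,0]
    - [0,0,0]
  turn:
    - [0,0,1]
    - [0,0,0.7]
    - [0,0,0]
    - [0,0,0]
    - [0,0,0]
    - [0,0,0]
    - [0,0,0]
    - [0,0,0]
  jaw: [93,93,93,93,93,93,93,80]

```text
t: 25.78
ee_pos: [0.4453, 0.2272, 0.2183]
tcp_rot: [-2.187, -2.221, 0.078]
force: [-0.5, 0.1, -1.1]
opening: 0.964
```

```bash
python3 - <<'E'
from h import *
st(); c,w=snap('wrist','w14')
E
```

```text
t 25.78 pos [0.4453 0.2272 0.2183] yawY 0.0153 tilt [-0.052 -0.019] F [-0.5  0.1 -1.1] T [ 0.02 -0.01  0.  ] open 89.6 q [-0.58  0.35  0.01  2.07 -0.02  0.77 -0.54]
```

View pics/w14.png

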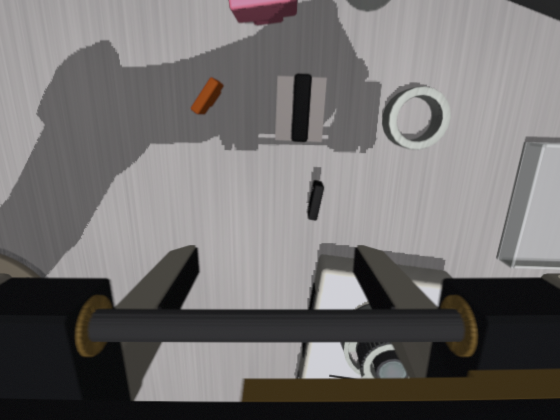

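```bash
python3 - <<'E'
from h import *
c,w=load('w14'); cv2.imwrite('pics/c17.png',cv2.resize(w[60:160,255:355],(600,600),interpolation=cv2.INTER_CUBIC))
E
```

```text
(no output)
```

View pics/c17.png

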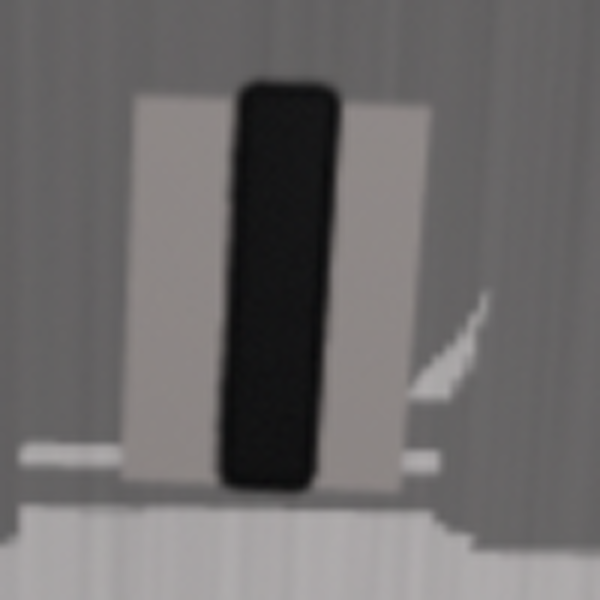

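```bash
python3 - <<'E'
from h import *
c,w=load('w14'); k=lambda *P:[(255+x/6-.42,60+y/6-.42) for x,y in P]
def quad(P,z):
    b=cast(c,k(*P),z); v=b[0]+b[1]-b[2]-b[3]; u=b[1]+b[2]-b[0]-b[3]
    print(b.mean(0).round(4),'w',np.linalg.norm(u)/2,'h',np.linalg.norm(v)/2,'yaw y',np.degrees(np.arctan2(v[1],v[0])),'x',np.degrees(np.arctan2(u[1],u[0])))
quad([(238,82),(341,88),(317,492),(217,488)],.086)
quad([(134,93),(432,105),(401,493),(121,478)],.042)
to((.4568,.3135,.12),np.radians(0))
E
```

```text
[0.4595 0.316  0.086 ] w 0.01530475525865041 h 0.058252176148095684 yaw y 88.72531721220571 x -1.9026995034659917
[0.4595 0.3164 0.042 ] w 0.05007871159141762 h 0.0639614819348884 yaw y 88.60048810797059 x -1.812656184753771
pos [0.4461 0.225  0.2181] t 25.83 d(u) [3.01 0.57 3.19]
turn(u) [-0.65  0.25  0.18]
```

play_rows:
  delta_pos:
    - [0.4,0.2,0]
    - [0.8,0.2,0]
    - [0.8,0.1,0.2]
    - [0.5,0,0.5]
    - [0.2,0,0.5]
    - [0,0,0]
  turn:
    - [-0.5,0.2,0.4]
    - [-0.15,0.05,0.1]
    - [0,0,0]
    - [0,0,0]
    - [0,0,0]
    - [0,0,0]
  jaw: [75,65,60,60,60,60]

```text
t: 26.33
ee_pos: [0.4643, 0.3005, 0.1732]
tcp_rot: [2.252, 2.184, -0.015]
force: [-0.9, -0.6, 0.1]
opening: 0.648
```

```bash
python3 - <<'E'
from h import *
st(); to((.4595,.3161,.12),np.radians(-1.5))
E
```

```text
t 26.33 pos [0.4643 0.3005 0.1732] yawY -0.0305 tilt [-0.0039 -0.0094] F [-0.9 -0.6  0.1] T [ 0.    0.06 -0.03] open 60.3 q [-0.69  0.46  0.02  2.04 -0.01  0.66 -0.7 ]
pos [0.4643 0.3005 0.1732] t 26.33 d(u) [ 0.53 -0.17  1.77]
turn(u) [-0.04  0.12 -0.05]
```

play_rows:
  delta_pos:
    - [0.35,-0.1,0.2]
    - [0.15,-0.05,0.5]
    - [0,0,0.5]
    - [0,0,0.3]
    - [0,0,0]
  turn:
    - [-0.04,0.12,-0.05]
    - [0,0,0]
    - [0,0,0]
    - [0,0,0]
    - [0,0,0]
  jaw: [50,50,50,50,50]

```text
t: 26.75
ee_pos: [0.4613, 0.3117, 0.1246]
tcp_rot: [2.255, 2.187, -0.005]
force: [-1.0, -0.6, 0.6]
opening: 0.541
```

```bash
python3 - <<'E'
from h import *
st(); to((.4595,.3161,.12),np.radians(-1.5)); c,w=snap('wrist','w15')
cv2.imwrite('pics/c18.png',cv2.resize(w[150:300,190:370],(720,600),interpolation=cv2.INTER_CUBIC))
E
```

```text
t 26.75 pos [0.4613 0.3117 0.1246] yawY -0.0303 tilt [-0.0018 -0.0023] F [-1.  -0.6  0.6] T [0.02 0.01 0.01] open 50.3 q [-0.71  0.53  0.01  2.07 -0.01  0.55 -0.72]
pos [0.4613 0.3117 0.1246] t 26.75 d(u) [ 0.15 -0.06  0.15]
turn(u) [-0.02  0.03 -0.05]
```

View pics/c18.png

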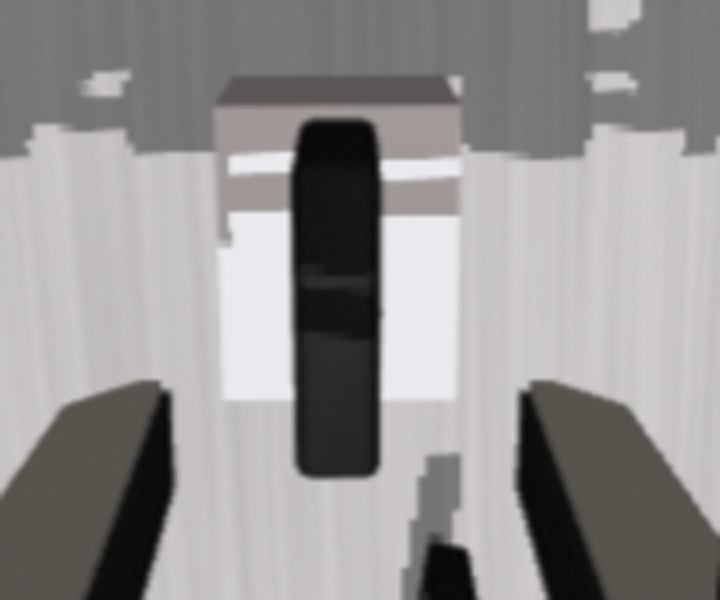

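```bash
python3 - <<'E'
from h import *
c,w=load('w15'); k=lambda *P:[(190+x/4-.38,150+y/4-.38) for x,y in P]
b=cast(c,k((297,475),(379,475),(294,185),(380,185)),.086); print(b.round(4)); 
to((.4597,.3161,.052),np.radians(-1.5))
E
```

```text
[[0.4514 0.2891 0.086 ]
 [0.4662 0.2887 0.086 ]
 [0.4532 0.3428 0.086 ]
 [0.4677 0.3423 0.086 ]]
pos [0.4616 0.3116 0.1253] t 26.8 d(u) [ 0.15 -0.06  2.44]
turn(u) [-0.02  0.03 -0.06]
```

play_rows:
  delta_pos:
    - [0.15,-0.06,0.2]
    - [0,0,0.6]
    - [0,0,0.6]
    - [0,0,0.4]
    - [0,0,0.2]
    - [0,0,0]
  turn:
    - [-0.02,0.03,-0.06]
    - [0,0,0]
    - [0,0,0]
    - [0,0,0]
    - [0,0,0]
    - [0,0,0]
  jaw: [50,50,50,50,50,50]

```text
t: 27.3
ee_pos: [0.4627, 0.318, 0.0668]
tcp_rot: [2.25, 2.191, 0.015]
force: [0.4, 0.5, 0.0]
opening: 0.538
```

```bash
python3 - <<'E'
from h import *
st(); to((.4597,.3163,.052),np.radians(-1.5))
E
```

```text
t 27.3 pos [0.4627 0.318  0.0668] yawY -0.0268 tilt [0.0072 0.0062] F [0.4 0.5 0. ] T [-0.01  0.01  0.  ] open 50.0 q [-0.71  0.62  0.01  2.1  -0.01  0.41 -0.72]
pos [0.4627 0.318  0.0668] t 27.3 d(u) [-0.06 -0.1   0.49]
turn(u) [ 0.09 -0.08 -0.01]
```

play_rows:
  delta_pos:
    - [-0.06,-0.1,0.2]
    - [0,0,0.2]
    - [0,0,0.08]
    - [0,0,0]
  turn:
    - [0.09,-0.08,0]
    - [0,0,0]
    - [0,0,0]
    - [0,0,0]
  jaw: [50,50,50,50]

```text
t: 27.63
ee_pos: [0.4604, 0.317, 0.0531]
tcp_rot: [-2.251, -2.192, -0.003]
force: [0.4, -0.0, -0.6]
opening: 0.539
```

```bash
python3 - <<'E'
from h import *
st(); to((.4597,.3163,.052),np.radians(-1.5))
E
```

```text
t 27.63 pos [0.4604 0.317  0.0531] yawY -0.0267 tilt [0.0015 0.0015] F [ 0.4 -0.  -0.6] T [-0.01  0.02 -0.02] open 50.1 q [-0.71  0.64  0.01  2.11 -0.01  0.39 -0.72]
pos [0.4604 0.317  0.0531] t 27.63 d(u) [-0.03 -0.02  0.04]
turn(u) [ 0.02 -0.02 -0.01]
```

Aligned; closing on the handle.

play_rows:
  delta_pos:
    - [-0.02,-0.02,0.03]
    - [0,0,0]
    - [0,0,0]
    - [0,0,0]
    - [0,0,0]
    - [0,0,0]
  turn:
    - [0,0,0]
    - [0,0,0]
    - [0,0,0]
    - [0,0,0]
    - [0,0,0]
    - [0,0,0]
  jaw: [40,28,20,10,8,8]
  squeeze: 30

```text
t: 28.13
ee_pos: [0.4603, 0.3167, 0.0533]
tcp_rot: [2.251, 2.191, 0.006]
force: [-0.5, 0.9, -0.2]
opening: 0.171
```

```bash
python3 - <<'E'
from h import *
st()
E
```

```text
t 28.13 pos [0.4603 0.3167 0.0533] yawY -0.0268 tilt [0.003  0.0026] F [-0.5  0.9 -0.2] T [-0.02  0.01 -0.01] open 15.9 q [-0.71  0.64  0.01  2.11 -0.01  0.38 -0.72]
```

play_rows:
  delta_pos:
    - [0,0,-0.3]
    - [0,0,-0.6]
    - [0,0,-1]
    - [0,0,-1]
    - [0,0,-1]
    - [0,0,-1]
    - [0,0,-0.8]
    - [0,0,0]
  turn:
    - [0,0,0]
    - [0,0,0]
    - [0,0,0]
    - [0,0,0]
    - [0,0,0]
    - [0,0,0]
    - [0,0,0]
    - [0,0,0]
  jaw: [8,8,8,8,8,8,8,8]

```text
t: 28.8
ee_pos: [0.4582, 0.3149, 0.2345]
tcp_rot: [-2.251, -2.191, 0.001]
force: [0.9, 0.6, -0.6]
opening: 0.167
```

```bash
python3 - <<'E'
from h import *
st(); to((.5523,-.087,.24),np.radians(-6)); c,w=snap('wrist','w16')
E
```

```text
t 28.8 pos [0.4582 0.3149 0.2345] yawY -0.0269 tilt [-0.0007 -0.0001] F [ 0.9  0.6 -0.6] T [ 0.08 -0.03  0.01] open 15.5 q [-0.72  0.38  0.02  1.97 -0.01  0.79 -0.72]
pos [0.4582 0.3149 0.2345] t 28.8 d(u) [-13.31   3.5   -0.18]
turn(u) [-0.01  0.    0.97]
```

View pics/w16.png

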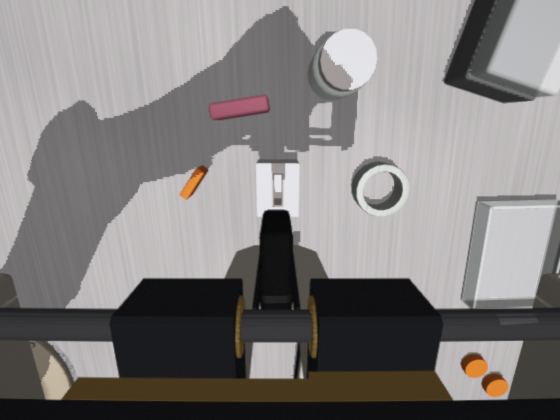

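play_rows:
  delta_pos:
    - [-0.5,0.13,0]
    - [-1,0.26,0]
    - [-1,0.26,0]
    - [-1,0.26,0]
    - [-1,0.26,0]
    - [-1,0.26,0]
    - [-1,0.26,0]
    - [-1,0.26,0]
  turn:
    - [0,0,0.5]
    - [0,0,0.4]
    - [0,0,0]
    - [0,0,0]
    - [0,0,0]
    - [0,0,0]
    - [0,0,0]
    - [0,0,0]
  jaw: [8,8,8,8,8,8,8,8]

```text
t: 29.52
ee_pos: [0.4893, 0.076, 0.2255]
tcp_rot: [-2.328, -2.1, 0.02]
force: [0.9, 0.2, -0.9]
opening: 0.169
```

```bash
python3 - <<'E'
from h import *
st(); to((.5523,-.087,.22),np.radians(-6))
E
```

```text
t 29.52 pos [0.4893 0.076  0.2255] yawY -0.1032 tilt [-0.0136 -0.0041] F [ 0.9  0.2 -0.9] T [ 0.01 -0.    0.03] open 15.7 q [-0.33  0.32  0.08  2.1  -0.04  0.73 -0.33]
pos [0.4893 0.076  0.2255] t 29.52 d(u) [-5.19  2.65  0.18]
turn(u) [-0.16  0.07  0.02]
```

play_rows:
  delta_pos:
    - [-0.9,0.5,0]
    - [-0.9,0.5,0]
    - [-0.9,0.5,0]
    - [-0.9,0.5,0]
    - [-0.5,0.3,0]
    - [-0.2,0.1,0]
    - [0,0,0]
  turn:
    - [-0.16,0.07,0]
    - [0,0,0]
    - [0,0,0]
    - [0,0,0]
    - [0,0,0]
    - [0,0,0]
    - [0,0,0]
  jaw: [8,8,8,8,8,8,8]

```text
t: 30.1
ee_pos: [0.5392, -0.0821, 0.2168]
tcp_rot: [-2.353, -2.07, 0.026]
force: [0.2, -0.9, -1.4]
opening: 0.17
```

```bash
python3 - <<'E'
from h import *
st(); to((.5523,-.087,.18),np.radians(-6))
E
```

```text
t 30.1 pos [ 0.5392 -0.0821  0.2168] yawY -0.1277 tilt [-0.0171 -0.0055] F [ 0.2 -0.9 -1.4] T [-0.02 -0.06  0.03] open 15.8 q [-0.04  0.39  0.12  2.01 -0.06  0.76 -0.02]
pos [ 0.5392 -0.0821  0.2168] t 30.1 d(u) [-0.1   0.47  1.22]
turn(u) [-0.2   0.09 -0.29]
```

play_rows:
  delta_pos:
    - [-0.1,0.4,0.1]
    - [0,0.07,0.4]
    - [0,0,0.4]
    - [0,0,0.2]
    - [0,0,0]
  turn:
    - [-0.2,0.09,-0.29]
    - [0,0,0]
    - [0,0,0]
    - [0,0,0]
    - [0,0,0]
  jaw: [8,8,8,8,8]

```text
t: 30.52
ee_pos: [0.548, -0.0827, 0.1782]
tcp_rot: [-2.33, -2.097, 0.007]
force: [-0.2, -0.3, -0.2]
opening: 0.174
```

```bash
python3 - <<'E'
from h import *
st(); to((.5523,-.087,.17),np.radians(-6)); c,w=snap('wrist','w17'); cd,d=snap('side','d17'); cs,s=snap('scene','s17')
b=cv2.resize(s[150:250,190:290],(400,400),interpolation=cv2.INTER_CUBIC)
a=cv2.resize(d[150:270,250:370],(400,400),interpolation=cv2.INTER_CUBIC)
cv2.imwrite('pics/c19.png',np.hstack([a,b]))
E
```

```text
t 30.52 pos [ 0.548  -0.0827  0.1782] yawY -0.1054 tilt [-0.0078  0.002 ] F [-0.2 -0.3 -0.2] T [ 0.01 -0.01  0.02] open 16.2 q [-0.02  0.45  0.1   2.03 -0.07  0.67  0.02]
pos [ 0.548  -0.0827  0.1782] t 30.52 d(u) [-0.13  0.16  0.27]
turn(u) [-0.1  -0.01 -0.01]
```

View pics/w17.png

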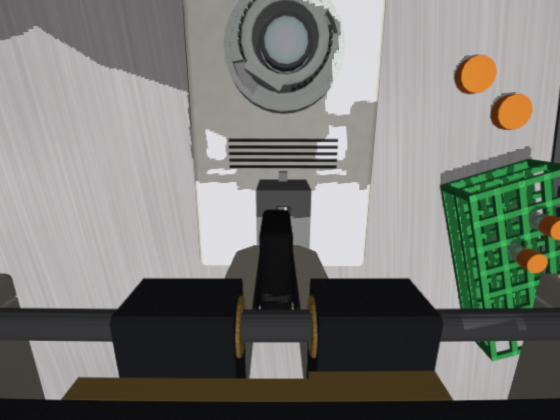

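View pics/c19.png

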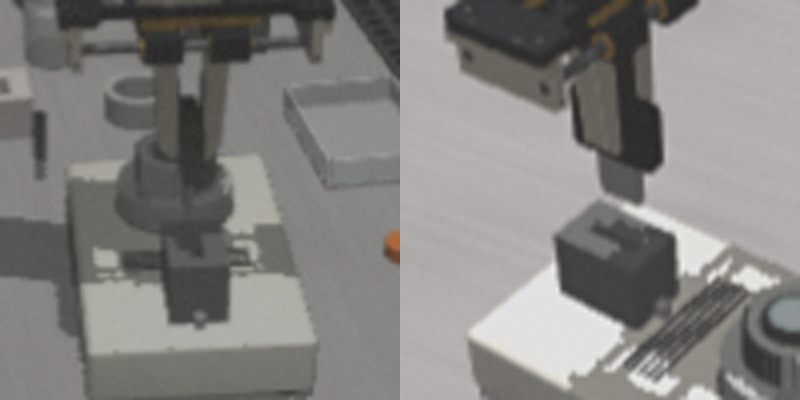

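play_rows:
  delta_pos:
    - [-0.13,0.16,0.1]
    - [0,0,0.2]
    - [0,0,0.15]
    - [0,0,0]
  turn:
    - [-0.1,0,0]
    - [0,0,0]
    - [0,0,0]
    - [0,0,0]
  jaw: [8,8,8,8]

```text
t: 31.0
ee_pos: [0.555, -0.0874, 0.1669]
tcp_rot: [2.331, 2.099, 0.009]
force: [-0.1, -0.2, -1.3]
opening: 0.173
```

```bash
python3 - <<'E'
from h import *
st(); to((.5523,-.087,.155),np.radians(-6))
E
```

```text
t 31.0 pos [ 0.555  -0.0874  0.1669] yawY -0.1047 tilt [0.0071 0.0005] F [-0.1 -0.2 -1.3] T [ 0.01  0.01 -0.03] open 16.1 q [-0.01  0.47  0.1   2.04 -0.07  0.63  0.03]
pos [ 0.555  -0.0874  0.1669] t 31.0 d(u) [ 0.  -0.1  0.4]
turn(u) [ 0.09 -0.02  0.  ]
```

play_rows:
  delta_pos:
    - [0,-0.08,0]
    - [0,0,0]
    - [0,0,0]
  turn:
    - [0.08,-0.02,0]
    - [0,0,0]
    - [0,0,0]
  jaw: [8,8,8]

```text
t: 31.25
ee_pos: [0.5522, -0.0873, 0.1667]
tcp_rot: [-2.335, -2.102, 0.001]
force: [0.2, -0.4, -1.1]
opening: 0.169
```

```bash
python3 - <<'E'
from h import *
st(); to((.5523,-.087,.155),np.radians(-6))
c,w=snap('wrist','w18'); cd,d=snap('side','d18'); cs,s=snap('scene','s18')
b=cv2.resize(s[180:240,210:270],(400,400),interpolation=cv2.INTER_CUBIC)
a=cv2.resize(d[185:245,280:340],(400,400),interpolation=cv2.INTER_CUBIC)
cv2.imwrite('pics/c20.png',np.hstack([a,b]))
E
```

```text
t 31.25 pos [ 0.5522 -0.0873  0.1667] yawY -0.1052 tilt [-0.0007 -0.0004] F [ 0.2 -0.4 -1.1] T [-0.03  0.01  0.02] open 15.7 q [-0.01  0.47  0.1   2.04 -0.07  0.64  0.03]
pos [ 0.5522 -0.0873  0.1667] t 31.25 d(u) [0.01 0.   0.39]
turn(u) [-0.01  0.01 -0.01]
```

View pics/c20.png

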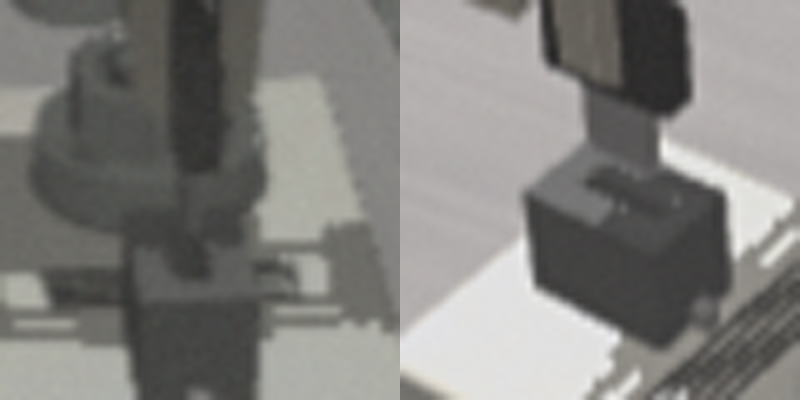

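```bash
python3 - <<'E'
from h import *
cs,s=load('s18'); cd,d=load('d18')
cv2.imwrite('pics/c21.png',np.hstack([cv2.resize(s[190:220,230:260],(600,600),interpolation=cv2.INTER_CUBIC)]))
k=lambda x,y:(210+x/6.667-.4,180+y/6.667-.4)
M=R.from_rotvec(sensors.observe()['tcp_rot']).as_matrix(); t=sensors.observe()['ee_pos']
# expected px of tongue tip corners and slot corners
for n,x0,y0,z in (('tip',2.5,16,45),):
    P=[t+M@np.array([sy*y0,sx*x0,z])/1000 for sx,sy in((1,1),(1,-1),(-1,1),(-1,-1))]
    print(n,((proj(cs,P)-[230,190])*20+10).round(0).tolist())
c0=np.array([.5523,-.087,.105]); 
P=[c0+M@np.array([sy*17.75,sx*4.25,0])/1000 for sx,sy in((1,1),(1,-1),(-1,1),(-1,-1))]
print('slot',((proj(cs,P)-[230,190])*20+10).round(0).tolist())
E
```

```text
tip [[368.0, 344.0], [169.0, 251.0], [393.0, 323.0], [195.0, 231.0]]
slot [[380.0, 461.0], [161.0, 357.0], [422.0, 425.0], [204.0, 322.0]]
```

View pics/c21.png

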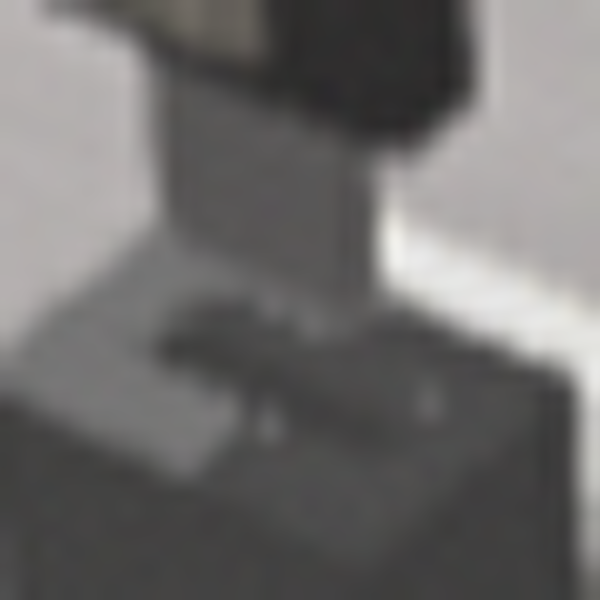

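```bash
python3 - <<'E'
from h import *
cd,d=load('d18')
g=cv2.convertScaleAbs(d[200:230,292:322],alpha=2.0,beta=-60)
cv2.imwrite('pics/c22.png',cv2.resize(g,(600,600),interpolation=cv2.INTER_CUBIC))
M=R.from_rotvec(sensors.observe()['tcp_rot']).as_matrix(); t=sensors.observe()['ee_pos']
f=lambda P:((proj(cd,P)-[292,200])*20+10).round(0).tolist()
C=((1,1),(1,-1),(-1,1),(-1,-1))
print('tip',f([t+M@np.array([sy*16,sx*2.5,45])/1000 for sx,sy in C]))
print('handle bot',f([t+M@np.array([sy*30,sx*8,11])/1000 for sx,sy in C]))
c0=np.array([.5523,-.087,.105])
print('slot',f([c0+M@np.array([sy*17.75,sx*4.25,0])/1000 for sx,sy in C]))
print('box',f([c0+M@np.array([sy*32,sx*22,0])/1000 for sx,sy in C]))
E
```

```text
tip [[345.0, 267.0], [376.0, 403.0], [305.0, 269.0], [335.0, 405.0]]
handle bot [[380.0, -30.0], [442.0, 219.0], [251.0, -24.0], [307.0, 226.0]]
slot [[355.0, 373.0], [389.0, 526.0], [287.0, 376.0], [320.0, 529.0]]
box [[481.0, 307.0], [549.0, 582.0], [133.0, 324.0], [187.0, 600.0]]
```

View pics/c22.png

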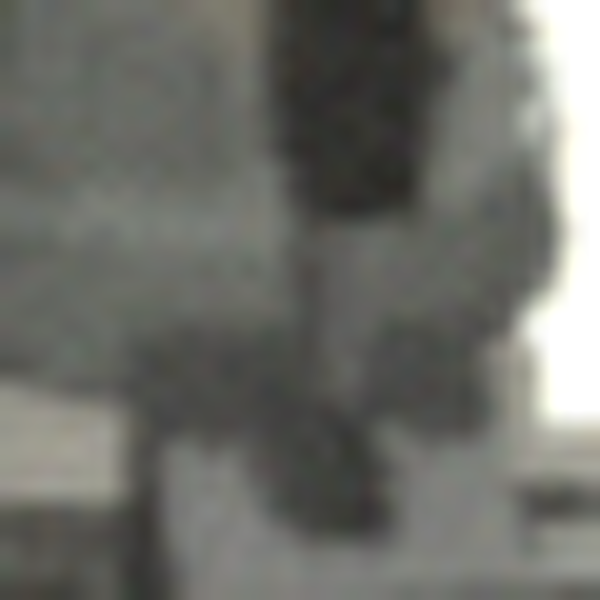

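play_rows:
  delta_pos:
    - [0,0,0.15]
    - [0,0,0.15]
    - [0,0,0.12]
    - [0,0,0.1]
    - [0,0,0.05]
    - [0,0,0]
  turn:
    - [0,0,0]
    - [0,0,0]
    - [0,0,0]
    - [0,0,0]
    - [0,0,0]
    - [0,0,0]
  jaw: [8,8,8,8,8,8]

```text
t: 31.9
ee_pos: [0.5523, -0.0872, 0.1478]
tcp_rot: [2.335, 2.102, -0.001]
force: [0.4, -0.5, -0.4]
opening: 0.173
```

```bash
python3 - <<'E'
from h import *
st(); to((.5523,-.087,.116),np.radians(-6))
E
```

```text
t 31.9 pos [ 0.5523 -0.0872  0.1478] yawY -0.105 tilt [-0.0002 -0.0004] F [ 0.4 -0.5 -0.4] T [ 0.02 -0.03 -0.  ] open 16.1 q [-0.01  0.5   0.09  2.05 -0.08  0.59  0.03]
pos [ 0.5523 -0.0872  0.1478] t 31.9 d(u) [ 0.01 -0.    1.06]
turn(u) [-0.  0. -0.]
```

play_rows:
  delta_pos:
    - [0,0,0.08]
    - [0,0,0.08]
    - [0,0,0.06]
    - [0,0,0.05]
    - [0,0,0]
  turn:
    - [0,0,0]
    - [0,0,0]
    - [0,0,0]
    - [0,0,0]
    - [0,0,0]
  jaw: [8,8,8,8,8]

```text
t: 32.32
ee_pos: [0.5524, -0.0873, 0.1387]
tcp_rot: [2.335, 2.102, -0.001]
force: [-0.5, 1.0, -1.1]
opening: 0.17
```

```bash
python3 - <<'E'
from h import *
st(); to((.5523,-.087,.116),np.radians(-6))
E
```

```text
t 32.32 pos [ 0.5524 -0.0873  0.1387] yawY -0.1051 tilt [-0.0003 -0.0004] F [-0.5  1.  -1.1] T [-0.03  0.02  0.04] open 15.8 q [-0.01  0.51  0.09  2.06 -0.08  0.57  0.03]
pos [ 0.5524 -0.0873  0.1387] t 32.32 d(u) [ 0.01 -0.    0.76]
turn(u) [-0.    0.01 -0.  ]
```

play_rows:
  delta_pos:
    - [0,0,0.15]
    - [0,0,0.15]
    - [0,0,0.12]
    - [0,0,0.1]
    - [0,0,0.05]
    - [0,0,0]
  turn:
    - [0,0,0]
    - [0,0,0]
    - [0,0,0]
    - [0,0,0]
    - [0,0,0]
    - [0,0,0]
  jaw: [8,8,8,8,8,8]

```text
t: 32.82
ee_pos: [0.5524, -0.0873, 0.1196]
tcp_rot: [2.335, 2.102, -0.001]
force: [0.3, 0.4, -1.0]
opening: 0.168
```

```bash
python3 - <<'E'
from h import *
st(); to((.5523,-.087,.116),np.radians(-6))
E
```

```text
t 32.82 pos [ 0.5524 -0.0873  0.1196] yawY -0.1052 tilt [-0.0003 -0.0004] F [ 0.3  0.4 -1. ] T [-0.05  0.04 -0.01] open 15.6 q [-0.    0.54  0.08  2.07 -0.08  0.53  0.04]
pos [ 0.5524 -0.0873  0.1196] t 32.82 d(u) [ 0.01 -0.    0.12]
turn(u) [-0.    0.01 -0.01]
```

play_rows:
  delta_pos:
    - [0,0,0.08]
    - [0,0,0.06]
    - [0,0,0.06]
    - [0,0,0]
  turn:
    - [0,0,0]
    - [0,0,0]
    - [0,0,0]
    - [0,0,0]
  jaw: [8,8,8,8]

```text
t: 33.15
ee_pos: [0.5526, -0.0874, 0.1169]
tcp_rot: [2.335, 2.101, 0.002]
force: [0.6, -0.4, -1.2]
opening: 0.171
```

```bash
python3 - <<'E'
from h import *
st()
E
```

```text
t 33.15 pos [ 0.5526 -0.0874  0.1169] yawY -0.1057 tilt [0.0013 0.0002] F [ 0.6 -0.4 -1.2] T [ 0.   -0.02 -0.  ] open 15.9 q [-0.    0.54  0.08  2.08 -0.08  0.52  0.04]
```

play_rows:
  delta_pos:
    - [0,0,0.12]
    - [0,0,0.08]
    - [0,0,0]
  turn:
    - [0,0,0]
    - [0,0,0]
    - [0,0,0]
  jaw: [8,8,8]

```text
t: 33.4
ee_pos: [0.5532, -0.0876, 0.1158]
tcp_rot: [2.334, 2.098, 0.007]
force: [0.3, -0.2, -0.4]
opening: 0.173
```

```bash
python3 - <<'E'
from h import *
st(); cs,s=snap('scene','s20'); cd,d=snap('side','d20')
b=cv2.resize(s[180:240,210:270],(400,400),interpolation=cv2.INTER_CUBIC)
a=cv2.resize(d[175:235,280:340],(400,400),interpolation=cv2.INTER_CUBIC)
cv2.imwrite('pics/c23.png',np.hstack([a,b]))
E
```

```text
t 33.4 pos [ 0.5532 -0.0876  0.1158] yawY -0.1064 tilt [0.0051 0.0007] F [ 0.3 -0.2 -0.4] T [ 0.02  0.03 -0.01] open 16.1 q [ 0.    0.54  0.08  2.08 -0.09  0.52  0.04]
```

View pics/c23.png

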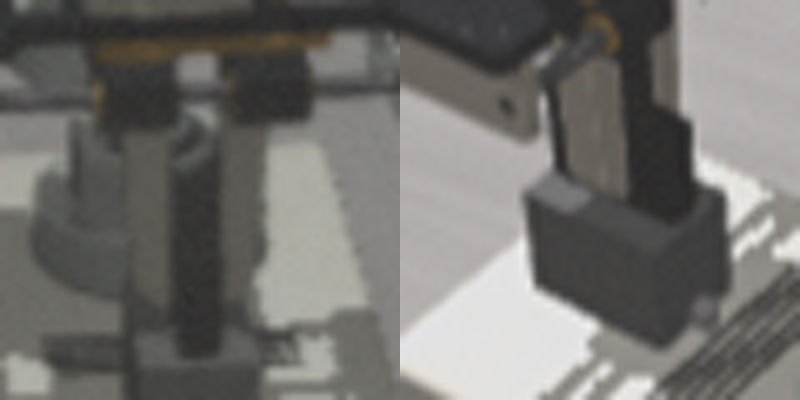

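play_rows:
  delta_pos:
    - [0,-0.02,0.12]
    - [0,0,0.1]
    - [0,0,0]
  turn:
    - [0.06,0,0]
    - [0,0,0]
    - [0,0,0]
  jaw: [8,8,8]

```text
t: 33.75
ee_pos: [0.5535, -0.0877, 0.113]
tcp_rot: [2.336, 2.099, 0.005]
force: [0.1, -0.2, -0.7]
opening: 0.17
```

```bash
python3 - <<'E'
from h import *
st()
E
```

```text
t 33.75 pos [ 0.5535 -0.0877  0.113 ] yawY -0.1067 tilt [0.0032 0.0015] F [ 0.1 -0.2 -0.7] T [-0.01 -0.01 -0.  ] open 15.8 q [ 0.    0.55  0.08  2.08 -0.09  0.52  0.04]
```

play_rows:
  delta_pos:
    - [0,-0.02,0.1]
    - [0,0,0.1]
    - [0,0,0]
  turn:
    - [0.04,-0.02,0]
    - [0,0,0]
    - [0,0,0]
  jaw: [8,8,8]

```text
t: 34.0
ee_pos: [0.5537, -0.0879, 0.111]
tcp_rot: [2.336, 2.098, 0.004]
force: [0.8, -0.3, -1.0]
opening: 0.169
```

```bash
python3 - <<'E'
from h import *
st(); cs,s=snap('scene','s21'); cd,d=snap('side','d21')
b=cv2.resize(s[180:240,210:270],(400,400),interpolation=cv2.INTER_CUBIC)
a=cv2.resize(d[175:235,280:340],(400,400),interpolation=cv2.INTER_CUBIC)
cv2.imwrite('pics/c24.png',np.hstack([a,b]))
E
```

```text
t 34.0 pos [ 0.5537 -0.0879  0.111 ] yawY -0.1073 tilt [0.0028 0.0004] F [ 0.8 -0.3 -1. ] T [-0.05 -0.01  0.01] open 15.7 q [ 0.    0.55  0.08  2.08 -0.09  0.51  0.04]
```

View pics/c24.png

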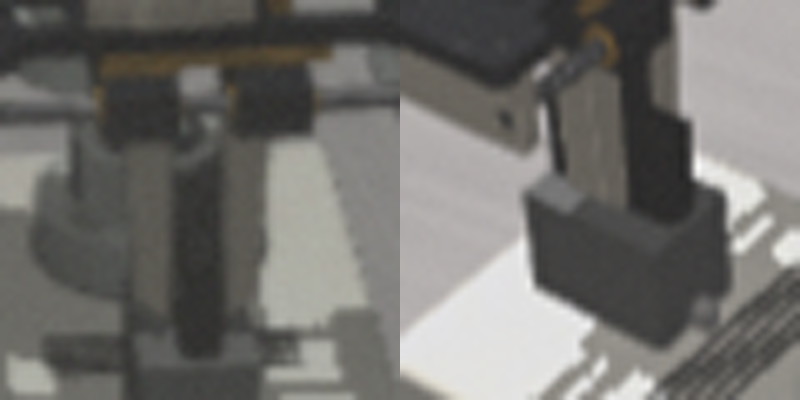

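The handle didn't move between the last two views while the fingers slid down it, so the key is seated. Releasing.

play_rows:
  delta_pos:
    - [0,0,0]
    - [0,0,0]
    - [0,0,0]
    - [0,0,0]
    - [0,0,-0.1]
  turn:
    - [0,0,0]
    - [0,0,0]
    - [0,0,0]
    - [0,0,0]
    - [0,0,0]
  jaw: [18,24,32,40,45]

```text
t: 34.52
ee_pos: [0.5532, -0.0877, 0.1107]
tcp_rot: [-2.336, -2.099, 0.0]
force: [0.3, 0.5, 0.2]
opening: 0.426
```

play_rows:
  delta_pos:
    - [0,0,-0.3]
    - [0,0,-0.7]
    - [0,0,-1]
    - [0,0,-1]
    - [0,0,-1]
    - [-0.3,0,-0.6]
    - [-0.5,0,0]
    - [0,0,0]
  turn:
    - [0,0,0]
    - [0,0,0]
    - [0,0,0]
    - [0,0,0]
    - [0,0,0]
    - [0,0,0]
    - [0,0,0]
    - [0,0,0]
  jaw: [50,55,60,60,60,60,60,60]

```text
t: 35.18
ee_pos: [0.55, -0.1117, 0.2592]
tcp_rot: [-2.334, -2.1, 0.002]
force: [-0.5, -0.5, -0.5]
opening: 0.644
```

```bash
python3 - <<'E'
from h import *
st(); snap('wrist','w22'); cs,s=snap('scene','s22'); cd,d=snap('side','d22')
b=cv2.resize(s[170:270,210:320],(440,400),interpolation=cv2.INTER_CUBIC)
a=cv2.resize(d[170:260,260:350],(400,400),interpolation=cv2.INTER_CUBIC)
cv2.imwrite('pics/c25.png',np.hstack([a[:,:360],b]))
E
```

```text
t 35.18 pos [ 0.55   -0.1117  0.2592] yawY -0.1055 tilt [-0.0019  0.0001] F [-0.5 -0.5 -0.5] T [-0.02  0.06  0.  ] open 59.9 q [ 0.01  0.36  0.12  1.94 -0.06  0.85  0.06]
```

View pics/c25.png

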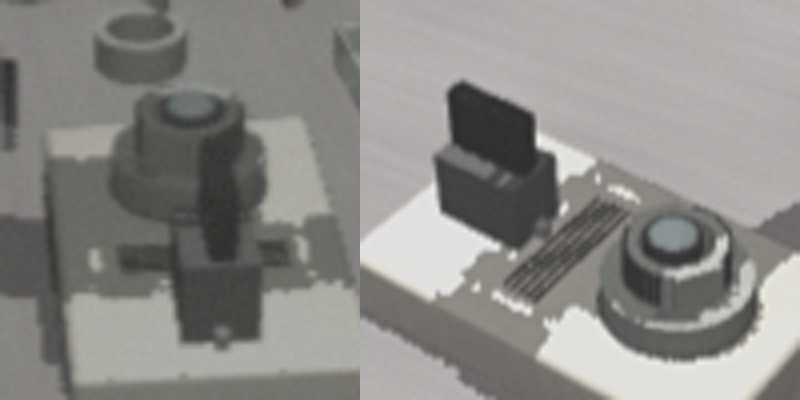

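View pics/w22.png

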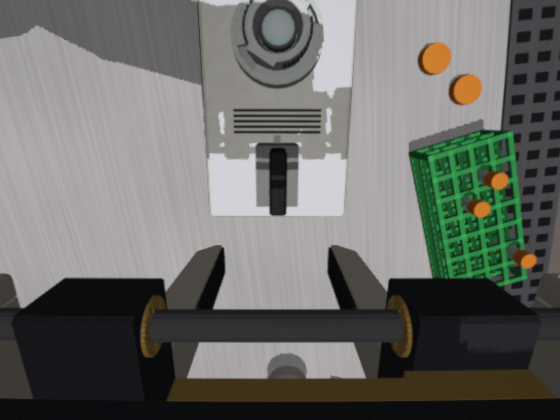

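```bash
python3 - <<'E'
from h import *
cs,s=load('s22'); c,w=load('w22')
cv2.imwrite('pics/c26.png',np.hstack([cv2.resize(s[180:230,220:270],(400,400),interpolation=cv2.INTER_CUBIC),cv2.resize(w[135:225,235:325],(400,400),interpolation=cv2.INTER_CUBIC)]))
M=np.array([[np.sin(np.radians(6)),np.cos(np.radians(6)),0],[np.cos(np.radians(6)),-np.sin(np.radians(6)),0],[0,0,-1]]) # tool x=reader y, tool y=reader x
M=np.array([[.1045,.9945,0],[.9945,-.1045,0],[0,0,-1]])
c0=np.array([.5523,-.087,0])
for z in (.149,.153):
  P=[c0+M@np.array([sy*.03,sx*.008,-z]) for sx,sy in((1,1),(1,-1),(-1,-1),(-1,1))]
  print(z,'scene',((proj(cs,P)-[220,180])*8+4).round(0).tolist(),'wrist',((proj(c,P)-[235,135])*4.444+2.2).round(0).tolist())
z=.105;P=[c0+M@np.array([sy*.03,sx*.008,-z]) for sx,sy in((1,1),(1,-1),(-1,-1),(-1,1))]
print('bottom',((proj(cs,P)-[220,180])*8+4).round(0).tolist())
P=[c0+M@np.array([sy*.032,sx*.022,-z]) for sx,sy in((1,1),(1,-1),(-1,-1),(-1,1))]
print('box',((proj(cs,P)-[220,180])*8+4).round(0).tolist())
E
```

```text
0.149 scene [[248.0, 175.0], [96.0, 105.0], [129.0, 80.0], [281.0, 148.0]] wrist [[226.0, 72.0], [225.0, 363.0], [148.0, 364.0], [145.0, 72.0]]
0.153 scene [[247.0, 165.0], [95.0, 95.0], [129.0, 69.0], [280.0, 138.0]] wrist [[227.0, 73.0], [225.0, 369.0], [147.0, 369.0], [144.0, 74.0]]
bottom [[255.0, 285.0], [107.0, 215.0], [140.0, 189.0], [287.0, 258.0]]
box [[232.0, 312.0], [74.0, 236.0], [163.0, 164.0], [319.0, 237.0]]
```

View pics/c26.png

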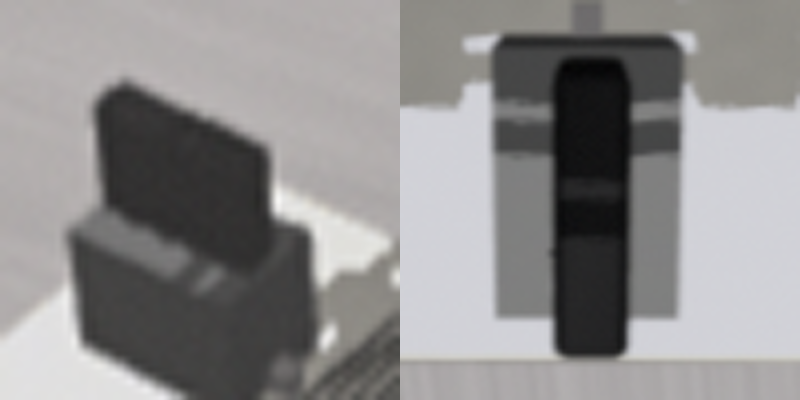

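The measured handle top matches the prediction for a seated key (0.149 m). The ring and lens are upright and the arm is clear, so I'm handing in.

```bash
python3 - <<'E'
from rig import bot
print(bot.close_job())
E
```

```text
the job is handed in; nothing more can be done
None
```

I put the lens in the cell, screwed the ring down over it, and pushed the key into the switch. The job is handed in at about 35 s of the 72 s limit; no verdict was reported.

**Lens:** It stands flange down in the cell, about 1.8 mm off the bore's axis when I measured it, which is within the 3.5 mm play.

**Ring:** I lowered it with its lugs in the slots and turned it about 70° clockwise. It met a firm stop at a jaw yaw of 47.9°, where I had predicted 48.3°. A small extra turn raised the reaction to 1.65 N m, with the fingers twisting slightly on the flats. The pictures show the ring and lens upright.

**Key:** I chose the larger black one, in the white rest. Its tongue went into the switch without resistance. In the last pictures the top of the handle is at about 0.149 m, within about 1 mm of where a fully seated key should be.

**Checks that disagreed:** The force sensor showed no clear contact when the lens or the key reached bottom, although the tool went 3–5 mm lower than expected. For the key, I judged it seated because the handle stayed still in the pictures while the fingers moved down. For the lens, I judged it from the later pictures.

I did not go near the spacer, jar or bottle. They looked unmoved wherever they appeared in the pictures, but I did not measure them again at the end.

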